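# Finish loading the two-tier bottle roller

### The arm

A 6-joint arm with a two-finger parallel gripper is mounted at the origin on a cart in front of the work surface, level with it; the furniture and walls round the work are solid. World frame = base frame: x ahead of the robot, y to its left, z up, the work surface at z = 0. Lengths are in m, angles in rad, forces in N, time in s.
With the tool pointing down it reaches from about 0.3 to 0.875 m from the base axis. Payload 6.4 kg.
Tool frame: the origin (TCP) lies midway between the tips of the shut fingers; the grasp point (between the pads) lies 19 mm behind it; z points along the fingers, y is the line along which they close (so a half turn about z gives the same grasp; the last joint's range is limited). The gripper opens to 85 mm and grips with 20 to 120 N. Pads are 22 mm wide; open, the fingers measure 114 mm over their backs; the gripper's body (76 mm by 85 mm) begins 54 mm behind the grasp point. The pads swing forward as they close: fully open they stand 13 mm farther back than shut.
Start: joints at [-1.369, 0.181, 1.607, -0, 1.354, -0.206], TCP at [0.228, -0.528, 0.231] pointing down, gripper open.
Joint ranges: [-2.99, 2.99], [-0.89, 2.07], [0.3, 2.58], [-1.14, 4.28], [0, 2.63], [-3.12, 3.12]. Speed limits (rad/s): [2.57, 2.57, 3.01, 3.14, 3.14, 3.14].

### API

Orientations are given as a unit quaternion [w, x, y, z].
In Python, from bench import ctrl, vision, workorder gives the robot as it stands. The module is installed in compiled form; this text tells all that it offers.
- The arm moves only by the tool servo_tool, never from a script. Its argument "steps" is a list of rows, each an object of numbers: "dx", "dy", "dz": the shift along the world's x, y, z as a fraction of full scale; "wx", "wy", "wz": the turn, a rotation vector about the world's x, y, z as a fraction of full scale. A call has exactly 5 rows; each row is the pose to reach, as a shift and turn from the pose commanded when the call began, turning the shorter way round; what a row does not reach only later rows make up. Full scale, the value 1, is 100 mm for a shift and pi rad for a turn. A row lasts 1/12 s, in which the tool goes at most 41.7 mm and 7.16 degrees, less where a joint would pass 70% of its speed; a pose out of reach is approached as far as the arm can. A call with a number of a shift or a turn outside -1 to 1 is refused whole. A call with a gripper value outside its range is refused whole. "jaw" is the opening, from 0 (shut) to 1 (fully open), set as the call begins (left out, the last holds). The fingers move at their own pace and stop on an object; the grip force is fixed at half the most. Time passes only in rows, so rows that repeat a pose let the fingers close, or fill a call up. It gives the time, the measured TCP pose, the force, the opening and the grip force at its end, in the units of the state.
- ctrl.get_obs(): the state, without advancing time (a new reading comes with each control period).
- vision.camera(name): name is "side" or "top" or "wrist"; returns a dict with "frame" (400x640x3 uint8, red, green, blue), "vfov" (degrees; the focal length in pixels is half the picture's height over the tangent of half this angle, whatever the lens; pixels are square), "cx", "cy" (the principal point, pixels), "D" ([k1, k2, p1, p2, k3] as OpenCV has them; the pictures are not rectified), "camera_from_world" (4x4, takes a point from world to camera coordinates). Camera axes: x right, y up, looking along -z (the intrinsics and any distortion apply to the point x, -y, -z); pixel columns grow to the right and rows downward; lengths in m; the calibration is good to about 2 mm. A picture is of the moment at which its call begins. There is no depth.
- workorder.hand_in(): hands the job in; it is judged then, once.
The state is a dict: "time_s": time; "q": joint angles; "dq": joint speeds; "joint_efforts": joint torques, N m; "eef_pos": TCP position; "eef_rot": TCP orientation; "wrist_force": force on the tool from outside, world axes, zero at the start; "torque": the same for the moment, N m; "opening": opening from 0.0 (shut) to 1.0 (fully open); "grasp_force": force on a finger pad.
Only numpy, scipy, OpenCV 4.12 (cv2) and the standard library are available. Lean on these libraries where they do the work, as an engineer would, in place of code of your own. Each camera call takes 0.05 s, during which the arm holds its last target. There are 200 camera calls.

### The job

Finish loading the bottle roller, which already has one bottle on its lower tier: lay one of the two bottles from the wire rest in the free roller gap of the lower tier, then set the loose upper deck on the posts with every foot fully home over its peg (drive end over drive end, it fits only one way), and lay the last bottle in either roller gap of the upper deck. Each bottle must lie settled between its two rollers, clear of the end plates' tops; do not disturb the bottle that is already loaded or the other things on the bench.

Things in the scene. Friction and masses are not known exactly. Their poses are not given: they have to be found in the camera images.
- roller_base: drive base of a two-tier bottle roller, fixed: white housing 208x190 mm, 45 mm high, control strip on its -x (drive) end, 118 mm from the origin. Origin on the bench under the middle of the rollers; x along the rollers, z up. Four rollers along x at y = -73, -43, 43, 73 mm, axes 62 mm high, rubber rings of 10 mm radius; end plates' inner faces at x = +-79 mm, their tops 76 mm high
- base_gap_left (a point): drive base, gap between the two rollers at its +y side (base frame 0, 58, 90 mm): where the middle of a bottle's axis lies when it rests in this gap, axis along the rollers
- base_gap_right (a point): the same for the gap at the base's -y side (base frame 0, -58, 90 mm)
- base_peg (a point): tip of one of the base's four pegs (base frame -85, 74, 141 mm). The 18 mm posts end 125 mm above the bench and carry tapered pegs 10 mm across and 16 mm long, at x = -85, y = +-74 mm (drive end) and x = +85, y = +-55 mm (far end, closer together)
- roller_deck: loose upper deck of the roller, 198x186 mm, 89 mm high, 0.55 kg, on four foot blocks. Origin in the middle at the level of the feet's undersides; x along its rollers, -x end = drive end, z up. Rollers at the same y as the base's, axes 32 mm up; end plates' inner faces at x = +-79 mm, tops 46 mm up. Fully home, its origin is 125 mm above the base's and the axes agree
- deck_bar (a point): centre of the deck's carrying bar: a straight black bar along the deck's x over its middle (y = 0), 14 mm wide, 18 mm high, 80 mm above the deck's origin, free from x = -75 to +75 mm; the deck balances here
- deck_foot (a point): underside of one of the deck's black foot blocks, centre of its hole (deck frame -85, 74, 0 mm). Feet 24 mm square, 22 mm high, 13 mm through holes, at x = -85, y = +-74 mm and x = +85, y = +-55 mm: they match the base's pegs one way round only
- deck_drive_end (a point): grey belt cover across the deck's drive end (deck frame -94, 0, 33 mm); it goes over the base's drive end
- deck_gap_left (a point): deck, gap between the two rollers at its +y side (deck frame 0, 58, 60 mm): where the middle of a bottle's axis lies when it rests in this gap
- deck_gap_right (a point): the same for the gap at the deck's -y side (deck frame 0, -58, 60 mm)
- wire_rest: bent-wire bottle rest, fixed, 116x142 mm, 36 mm high, with two V-shaped lanes along its x at y = +38 and -38 mm; origin under its middle. Bottles in it have their axes 43 mm above the bench and 32 mm of space between them
- bottle_a: lab bottle on its side: amber glass cylinder 44 mm across, paper label, white screw cap 33 mm across; 140 mm long, about 0.18 kg. Origin on its axis at mid-length; +x along the axis to the cap; the 44 mm body reaches from x = -70 to +45 mm. Starts in one lane of the wire rest
- bottle_b: lab bottle on its side: amber glass cylinder 44 mm across, paper label, white screw cap 33 mm across; 140 mm long, about 0.18 kg. Origin on its axis at mid-length; +x along the axis to the cap; the 44 mm body reaches from x = -70 to +45 mm. Starts in the other lane of the wire rest
- bottle_c: lab bottle on its side: amber glass cylinder 44 mm across, paper label, white screw cap 33 mm across; 140 mm long, about 0.18 kg. Origin on its axis at mid-length; +x along the axis to the cap; the 44 mm body reaches from x = -70 to +45 mm. Already lies in one gap of the lower tier and stays there
- timer: bystander: small white bench timer, 34x68x55 mm; origin under its middle
- vial_bottle: bystander: narrow white squeeze bottle standing upright, 42 mm across, 127 mm high; origin under its middle
- squeeze_bottle: bystander: larger white squeeze bottle standing upright, 60 mm across, 166 mm high; origin under its middle
- flask_small: bystander: screw-cap glass bottle standing upright, 68 mm across, 154 mm high; origin under its middle
- jar_clear: bystander: clear jar with a black lid standing upright, 82 mm across, 153 mm high; origin under its middle
- tube_rack_green: bystander: low tube rack with small tubes, 58x85x53 mm; origin under its middle

How it is judged:
On the way, in this order (a step that is already met when the one before it is completed fails the run):
1. a bottle from the wire rest lies in the free gap of the lower tier (((z of bottle_a in the frame of roller_base between 0.0863 and 0.0943 m and x of bottle_a in the frame of roller_base between -0.015 and 0.015 m and angle between the x axis of bottle_a and the x axis of roller_base, either way round below 0.08 rad and (y of bottle_a in the frame of roller_base between 0.052 and 0.064 m or y of bottle_a in the frame of roller_base between -0.064 and -0.052 m)) or (z of bottle_b in the frame of roller_base between 0.0863 and 0.0943 m and x of bottle_b in the frame of roller_base between -0.015 and 0.015 m and angle between the x axis of bottle_b and the x axis of roller_base, either way round below 0.08 rad and (y of bottle_b in the frame of roller_base between 0.052 and 0.064 m or y of bottle_b in the frame of roller_base between -0.064 and -0.052 m)))), for 0.2 s.
2. the upper deck sits fully home on the four pegs (z of roller_deck in the frame of roller_base between 0.121 and 0.1275 m and horizontal distance between roller_deck and roller_base below 0.004 m and angle between the z axis of roller_deck and the z axis of roller_base, either way round below 0.02 rad and angle between the x axis of roller_deck and the x axis of roller_base, either way round below 0.04 rad and x of deck_drive_end in the frame of roller_base below -0.05 m), for 0.2 s.
At the end, for the whole second after the job is handed in: Deck fully home on the four pegs, drive end over drive end (4 mm sideways and in height, 0.04 rad); two bottles, one of them the first, in the lower gaps and one in an upper gap (6 mm sideways, 15 mm lengthwise, 4 mm in height, 0.08 rad); all at rest (all of step 2 and z of bottle_c in the frame of roller_base between 0.0863 and 0.0943 m and x of bottle_c in the frame of roller_base between -0.015 and 0.015 m and angle between the x axis of bottle_c and the x axis of roller_base, either way round below 0.08 rad and (y of bottle_c in the frame of roller_base between 0.052 and 0.064 m or y of bottle_c in the frame of roller_base between -0.064 and -0.052 m) and ((z of bottle_a in the frame of roller_base between 0.0863 and 0.0943 m and x of bottle_a in the frame of roller_base between -0.015 and 0.015 m and angle between the x axis of bottle_a and the x axis of roller_base, either way round below 0.08 rad and (y of bottle_a in the frame of roller_base between 0.052 and 0.064 m or y of bottle_a in the frame of roller_base between -0.064 and -0.052 m) and z of bottle_b in the frame of roller_deck between 0.0563 and 0.0643 m and x of bottle_b in the frame of roller_deck between -0.015 and 0.015 m and angle between the x axis of bottle_b and the x axis of roller_deck, either way round below 0.08 rad and (y of bottle_b in the frame of roller_deck between 0.052 and 0.064 m or y of bottle_b in the frame of roller_deck between -0.064 and -0.052 m)) or (z of bottle_b in the frame of roller_base between 0.0863 and 0.0943 m and x of bottle_b in the frame of roller_base between -0.015 and 0.015 m and angle between the x axis of bottle_b and the x axis of roller_base, either way round below 0.08 rad and (y of bottle_b in the frame of roller_base between 0.052 and 0.064 m or y of bottle_b in the frame of roller_base between -0.064 and -0.052 m) and z of bottle_a in the frame of roller_deck between 0.0563 and 0.0643 m and x of bottle_a in the frame of roller_deck between -0.015 and 0.015 m and angle between the x axis of bottle_a and the x axis of roller_deck, either way round below 0.08 rad and (y of bottle_a in the frame of roller_deck between 0.052 and 0.064 m or y of bottle_a in the frame of roller_deck between -0.064 and -0.052 m))) and linear speed of each of bottle_a, bottle_b, bottle_c, roller_deck below 0.02 m/s); the robot touches nothing.
It fails at once if the bottle already loaded is shifted by more than 20 mm (distance of bottle_c from where it was at the start of the episode above 0.02 m).
It fails at once if one of the other things on the bench is pushed by more than 20 mm (distance of any of timer, vial_bottle, squeeze_bottle, flask_small, jar_clear, tube_rack_green from where it was at the start of the episode above 0.02 m).
It fails at once if one of the other things on the bench is tipped over (angle between any of timer, vial_bottle, squeeze_bottle, flask_small, jar_clear, tube_rack_green's own z axis and vertical above 0.4 rad).
It also fails if it takes over 72 s, if anything falls off the work surface, if the arm or the gripper's body presses on something with over 40 N, if the wrist force passes 120 N, or if a joint passes its speed limit or range.

## Working session

There is one attempt and no reset: what is moved stays moved. The work goes in short steps, Python scripts to look and compute and a tool call to move; the robot and the scene stay as the last step left them, time stands still between calls to the robot, and variables do not carry over. Pictures are saved under pics/ and viewed, at most 10 in all, crops included, and the job is handed in when it is done.

Besides the shell and the picture viewer there is one more tool, called after "Emit:" as name([rows], argument=value, ...), one row to a line, values as JSON. servo_tool: Moves the arm, as the interface text tells. Its arguments: {"type":"object","properties":{"steps":{"type":"array","items":{"type":"object","properties":{"dx":{"type":"number"},"dy":{"type":"number"},"dz":{"type":"number"},"wx":{"type":"number"},"wy":{"type":"number"},"wz":{"type":"number"}}}},"jaw":{"type":"number"}},"required":["steps"]}

```bash
mkdir -p pics; cat > h.py <<'E'
import numpy as np,cv2,pickle
from bench import ctrl,vision,workorder
def shot(n,tag):
    c=vision.camera(n); pickle.dump(c,open(f'pics/{tag}.pkl','wb')); cv2.imwrite(f'pics/{tag}.png',c['frame'][:,:,::-1]); return c
def load(tag): return pickle.load(open(f'pics/{tag}.pkl','rb'))
def K(c):
    f=200/np.tan(np.radians(c['vfov'])/2); return np.array([[f,0,c['cx']],[0,f,c['cy']],[0,0,1.]])
F=np.diag([1,-1,-1.])
def proj(c,P):
    P=np.atleast_2d(P).astype(float); M=np.array(c['camera_from_world']); R=F@M[:3,:3]; t=F@M[:3,3]
    return cv2.projectPoints(P,cv2.Rodrigues(R)[0],t,K(c),np.array(c['D'],float))[0][:,0]
def unproj(c,uv,z):
    M=np.array(c['camera_from_world']); R=F@M[:3,:3]; t=F@M[:3,3]
    n=cv2.undistortPoints(np.array(uv,float).reshape(-1,1,2),K(c),np.array(c['D'],float))[:,0]
    d=np.c_[n,np.ones(len(n))]@R; o=-R.T@t
    z=np.broadcast_to(z,len(n)); return o+d*((z-o[2])/d[:,2])[:,None]
E
python3 - <<'E'
from h import *
for n in ['top','side','wrist']:
    c=shot(n,n+'0'); M=np.array(c['camera_from_world']); print(n,c['vfov'],-M[:3,:3].T@M[:3,3],c['D'])
print(ctrl.get_obs())
a=[cv2.imread(f'pics/{n}0.png') for n in ('top','side')]
E
```

```text
top 57.86535117330714 [ 0.46352607 -0.08713264  1.27070709] [-0.03655375  0.          0.          0.          0.        ]
side 56.581965963995536 [-0.04588557  0.87122982  0.57678055] [0.02501408 0.         0.         0.         0.        ]
wrist 61.26969525206043 [ 0.29345217 -0.50056206  0.37231789] [-0.05107768  0.          0.          0.          0.        ]
{'time_s': 0.15, 'q': array([-1.36932663e+00,  1.81406215e-01,  1.60773166e+00, -7.51488393e-07,
        1.35379210e+00, -2.06288400e-01]), 'dq': array([ 3.51225425e-04, -8.20676371e-04, -2.94131007e-03, -4.86957478e-05,
       -1.01046754e-04,  4.56416725e-04]), 'joint_efforts': array([ 1.03695776e-03, -4.45258355e+01, -3.51693714e+01, -1.87695900e-04,
        5.87064569e-03, -2.27915530e-05]), 'eef_pos': array([ 0.22795768, -0.52744687,  0.2305935 ]), 'eef_rot': array([-6.68662150e-04,  9.79288323e-01,  2.02469586e-01,  1.24416657e-06]), 'wrist_force': array([-0.28435307,  0.45475586, -0.15191086]), 'torque': array([-0.02044967,  0.00068101,  0.0208246 ]), 'grasp_force': 0.0, 'opening': 0.9944622037419026}
```

View pics/top0.png

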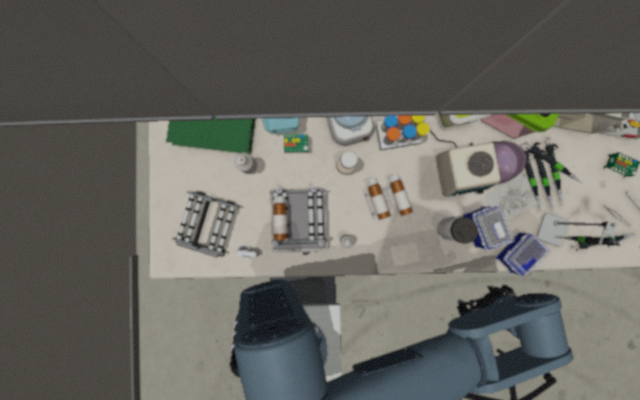

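View pics/side0.png

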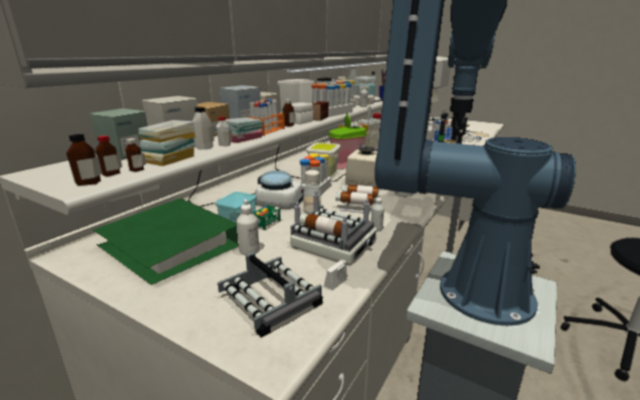

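Top view: loaded base at about (300,218) with a bottle in its left gap, deck at (207,223), wire rest with two bottles at (378,199) and (401,195). I'll enlarge the crop for measuring.

```bash
python3 - <<'E'
from h import *
c=load('top0')
im=cv2.imread('pics/top0.png')[170:265,165:425]; cv2.imwrite('pics/topc.png',cv2.resize(im,(780,285),interpolation=cv2.INTER_CUBIC))
for uv,z in [((300,218),.06),((207,223),.03),((378,199),.043),((401,195),.043)]: print(uv,unproj(c,[uv],z)[0])
M=np.array(load('wrist0')['camera_from_world']); 
print(M)
E
```

```text
(300, 218) [ 0.45335391 -0.03015208  0.06      ]
(207, 223) [0.44218679 0.29183024 0.03      ]
(378, 199) [ 0.51228738 -0.29547764  0.043     ]
(401, 195) [ 0.52430533 -0.37416418  0.043     ]
[[ 0.39664835 -0.91797005 -0.0010346  -0.5755131 ]
 [ 0.88096616  0.38097552 -0.28063548  0.03666607]
 [ 0.25800912  0.11040216  0.95981387 -0.37780608]
 [ 0.          0.          0.          1.        ]]
```

View pics/topc.png

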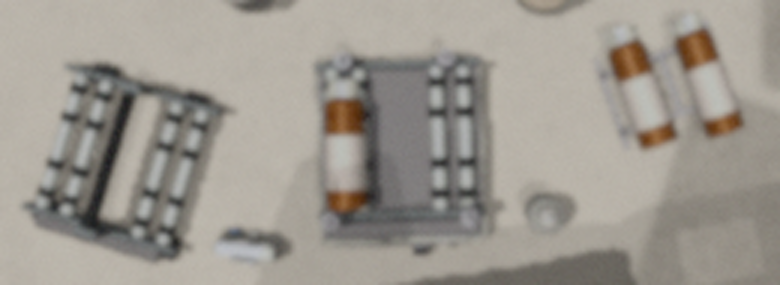

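Emit:
servo_tool([
  {"dx": 0.3, "dy": 0.2, "dz": 0.1, "wz": -0.01},
  {"dx": 0.6, "dy": 0.4, "dz": 0.2, "wz": -0.02},
  {"dx": 0.9, "dy": 0.6, "dz": 0.3, "wz": -0.036},
  {"dx": 0.9, "dy": 0.6, "dz": 0.3, "wz": -0.036},
  {"dx": 0.9, "dy": 0.6, "dz": 0.3, "wz": -0.036},
])

```text
$.steps[0]: bad value
```

Emit:
servo_tool([
  {"dx": 0.35, "dy": 0.25, "dz": 0.1},
  {"dx": 0.7, "dy": 0.5, "dz": 0.2},
  {"dx": 1, "dy": 0.7, "dz": 0.3},
  {"dx": 1, "dy": 0.7, "dz": 0.3},
  {"dx": 1, "dy": 0.7, "dz": 0.3},
])

```text
$.steps[0]: bad value
```

Emit:
servo_tool([
  {"dx": 0.3, "dy": 0.2, "dz": 0.05},
  {"dx": 0.6, "dy": 0.4, "dz": 0.1},
  {"dx": 0.6, "dy": 0.4, "dz": 0.1},
  {"dx": 0.6, "dy": 0.4, "dz": 0.1},
  {"dx": 0.6, "dy": 0.4, "dz": 0.1},
])

```text
$.steps[0]: bad value
```

```bash
python3 - <<'E'
from h import *
c=shot('wrist','w1'); im=cv2.imread('pics/w1.png'); cv2.imwrite('pics/w1b.png',cv2.resize(im,(800,500),interpolation=cv2.INTER_CUBIC))
print(ctrl.get_obs()['eef_pos'])
E
```

```text
[ 0.22798157 -0.52751955  0.2307263 ]
```

View pics/w1b.png

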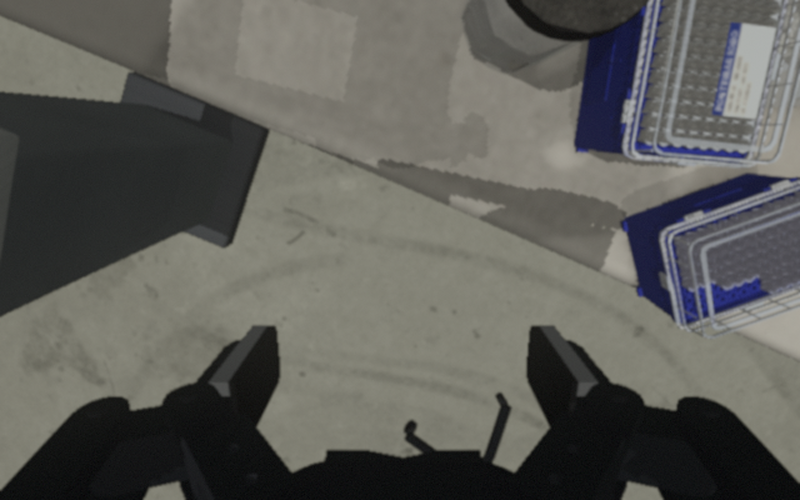

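The move was refused (all six fields seem to be needed). The picture shows only the start view, with the fingers at rows 330–400. I'll retry with full rows.

Emit:
servo_tool([
  {"dx": 0.3, "dy": 0.2, "dz": 0.1, "wx": 0, "wy": 0, "wz": -0.01},
  {"dx": 0.6, "dy": 0.4, "dz": 0.2, "wx": 0, "wy": 0, "wz": -0.02},
  {"dx": 0.9, "dy": 0.6, "dz": 0.3, "wx": 0, "wy": 0, "wz": -0.036},
  {"dx": 0.9, "dy": 0.6, "dz": 0.3, "wx": 0, "wy": 0, "wz": -0.036},
  {"dx": 0.9, "dy": 0.6, "dz": 0.3, "wx": 0, "wy": 0, "wz": -0.036},
])

```text
time_s: 0.62
eef_pos: [0.3196, -0.4671, 0.262]
eef_rot: [0.001, 0.989, 0.149, 0.0]
wrist_force: [0.3, -0.5, -0.5]
opening: 0.998
grasp_force: 0.0
```

Emit:
servo_tool([
  {"dx": 0.4, "dy": 0.3, "dz": 0.1, "wx": 0, "wy": 0, "wz": 0},
  {"dx": 0.7, "dy": 0.6, "dz": 0.2, "wx": 0, "wy": 0, "wz": 0},
  {"dx": 1, "dy": 1, "dz": 0.4, "wx": 0, "wy": 0, "wz": 0},
  {"dx": 1, "dy": 1, "dz": 0.4, "wx": 0, "wy": 0, "wz": 0},
  {"dx": 1, "dy": 1, "dz": 0.4, "wx": 0, "wy": 0, "wz": 0},
])

```text
time_s: 1.03
eef_pos: [0.4202, -0.3661, 0.303]
eef_rot: [0.001, 0.989, 0.149, 0.001]
wrist_force: [-0.5, -0.6, 0.9]
opening: 0.999
grasp_force: 0.0
```

```bash
python3 - <<'E'
from h import *
c=shot('wrist','w2'); im=cv2.imread('pics/w2.png'); cv2.imwrite('pics/w2b.png',cv2.resize(im,(800,500),interpolation=cv2.INTER_CUBIC))
print(ctrl.get_obs()['eef_pos'],ctrl.get_obs()['eef_rot'],proj(c,[[.518,-.335,.04]]))
E
```

```text
[ 0.41875038 -0.36743051  0.30190886] [6.87855740e-04 9.88952435e-01 1.48231432e-01 2.26422561e-04] [[319.68312822  77.26594672]]
```

View pics/w2b.png

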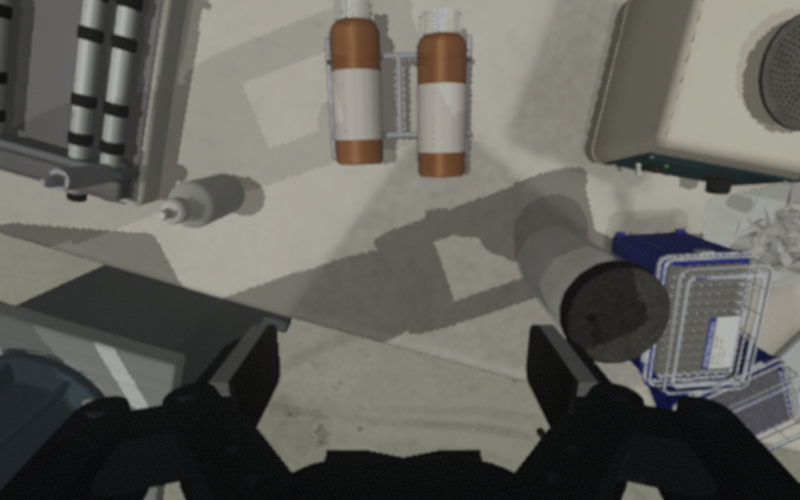

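The picture shows the two bottles in the rest: the left body runs from (357,20) to (359,162), the right from (441,33) to (441,176). Rest rails are about 25 mm to the sides, so the tips must stay above 36 mm.

```bash
python3 - <<'E'
from h import *
c=load('w2')
for sh,en in [((357.5,20),(359.5,161)),((441,34),(441.5,175))]:
    s,e=unproj(c,[np.array(sh)*.8,np.array(en)*.8],[.043,.043])
    d=s-e; L=np.hypot(*d[:2]); u=d/L; yaw=np.degrees(np.arctan2(d[1],d[0]))
    print('len',L,'yaw',yaw,'origin',(e+u*.070),(s-u*.045))
# base fit by top-view corner-ish points from crop
t=load('top0')
f=lambda x,y:(165+x/3,170+y/3)
for n,p,z in [('bottle c cap end',(345,65),.09),('bottle c base',(347,208),.09),('roller1 top',(437,65),.062),('roller1 bot',(437,210),.062),('roller2 top',(465,65),.062),('roller2 bot',(467,210),.062),('post TL',(343,60),.133),('post TR',(444,60),.133),('post BL',(332,220),.133),('post BR',(470,218),.133)]:
    print(n,unproj(t,[f(*p)],z)[0].round(4))
E
```

```text
len 0.12050982751811128 yaw 16.538026481492395 origin [ 0.51932397 -0.29604341  0.043     ] [ 0.52460586 -0.29447503  0.043     ]
len 0.12225238429475752 yaw 18.585429041224746 origin [ 0.5287848  -0.37096574  0.043     ] [ 0.53565897 -0.36865427  0.043     ]
bottle c cap end [0.541  0.0323 0.09  ]
bottle c base [0.3854 0.0327 0.09  ]
roller1 top [ 0.5407 -0.0676  0.062 ]
roller1 bot [ 0.3794 -0.0644  0.062 ]
roller2 top [ 0.54   -0.0988  0.062 ]
roller2 bot [ 0.3788 -0.0977  0.062 ]
post TL [0.5435 0.0299 0.133 ]
post TR [ 0.5413 -0.0762  0.133 ]
post BL [0.376  0.0443 0.133 ]
post BR [ 0.3753 -0.1001  0.133 ]
```

Emit:
servo_tool([
  {"dx": 0.3, "dy": 0.2, "dz": -0.2, "wx": 0, "wy": 0, "wz": 0},
  {"dx": 0.6, "dy": 0.4, "dz": -0.4, "wx": 0, "wy": 0, "wz": 0},
  {"dx": 0.8, "dy": 0.6, "dz": -0.5, "wx": 0, "wy": 0, "wz": 0},
  {"dx": 1, "dy": 0.72, "dz": -0.6, "wx": 0, "wy": 0, "wz": 0},
  {"dx": 1, "dy": 0.72, "dz": -0.6, "wx": 0, "wy": 0, "wz": 0},
], jaw=0.76)

```text
time_s: 1.5
eef_pos: [0.5183, -0.2941, 0.2372]
eef_rot: [-0.002, 0.989, 0.148, -0.002]
wrist_force: [-0.9, 0.1, -0.3]
opening: 0.761
grasp_force: 0.0
```

Emit:
servo_tool([
  {"dx": 0.02, "dy": 0, "dz": -0.3, "wx": 0, "wy": 0, "wz": 0},
  {"dx": 0.02, "dy": 0, "dz": -0.6, "wx": 0, "wy": 0, "wz": 0},
  {"dx": 0.02, "dy": 0, "dz": -0.9, "wx": 0, "wy": 0, "wz": 0},
  {"dx": 0.02, "dy": 0, "dz": -1, "wx": 0, "wy": 0, "wz": 0},
  {"dx": 0.02, "dy": 0, "dz": -1, "wx": 0, "wy": 0, "wz": 0},
])

```text
time_s: 1.92
eef_pos: [0.5169, -0.2958, 0.1374]
eef_rot: [-0.003, 0.989, 0.146, -0.003]
wrist_force: [0.5, 0.2, -0.0]
opening: 0.759
grasp_force: 0.0
```

```bash
python3 - <<'E'
from h import *
c=shot('wrist','w3'); im=cv2.imread('pics/w3.png'); cv2.imwrite('pics/w3b.png',im)
print(ctrl.get_obs()['eef_pos'],ctrl.get_obs()['opening'])
E
```

```text
[ 0.51844084 -0.29668426  0.14007691] 0.7606762134400613
```

View pics/w3b.png

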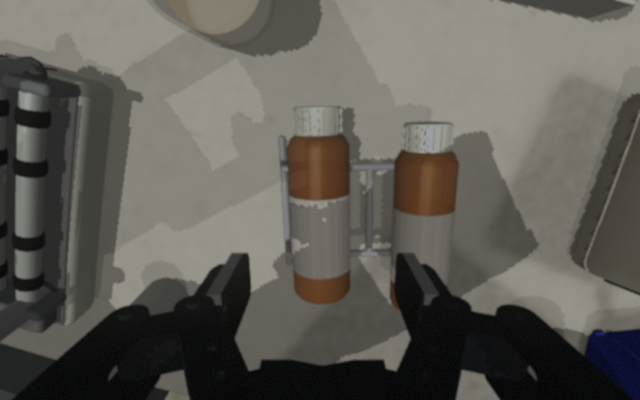

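Bottle centred at column 319.5 and fingers around column 322, so it is aligned. Base at (322,300), cap top at (319,107).

```bash
python3 - <<'E'
from h import *
c=load('w3'); 
print(unproj(c,[(322,298),(319.5,139),(319,107),(321.5,270),(319.5,200)],[.043,.043,.055,.063,.063]).round(4))
print(proj(c,[[.521,-.2955,.043]]))
E
```

```text
[[ 0.4435 -0.3186  0.043 ]
 [ 0.5628 -0.2809  0.043 ]
 [ 0.5833 -0.2746  0.055 ]
 [ 0.4773 -0.3082  0.063 ]
 [ 0.5264 -0.2921  0.063 ]]
[[322.29190235 200.58228659]]
```

Emit:
servo_tool([
  {"dx": 0.02, "dy": 0.01, "dz": -0.3, "wx": 0, "wy": 0, "wz": 0},
  {"dx": 0.02, "dy": 0.01, "dz": -0.6, "wx": 0, "wy": 0, "wz": 0},
  {"dx": 0.02, "dy": 0.01, "dz": -0.75, "wx": 0, "wy": 0, "wz": 0},
  {"dx": 0.02, "dy": 0.01, "dz": -0.85, "wx": 0, "wy": 0, "wz": 0},
  {"dx": 0.02, "dy": 0.01, "dz": -0.9, "wx": 0, "wy": 0, "wz": 0},
])

```text
time_s: 2.38
eef_pos: [0.5223, -0.2959, 0.0518]
eef_rot: [0.0, 0.989, 0.147, 0.0]
wrist_force: [-0.5, -0.0, -0.2]
opening: 0.762
grasp_force: 0.0
```

Emit:
servo_tool([
  {"dx": -0.05, "dy": -0.01, "dz": -0.05, "wx": 0, "wy": 0, "wz": 0},
  {"dx": -0.05, "dy": -0.01, "dz": -0.1, "wx": 0, "wy": 0, "wz": 0},
  {"dx": -0.05, "dy": -0.01, "dz": -0.15, "wx": 0, "wy": 0, "wz": 0},
  {"dx": -0.05, "dy": -0.01, "dz": -0.15, "wx": 0, "wy": 0, "wz": 0},
  {"dx": -0.05, "dy": -0.01, "dz": -0.15, "wx": 0, "wy": 0, "wz": 0},
])

```text
time_s: 2.8
eef_pos: [0.5172, -0.296, 0.0366]
eef_rot: [0.0, 0.989, 0.147, 0.0]
wrist_force: [-0.3, 0.6, 0.9]
opening: 0.76
grasp_force: 0.0
```

Emit:
servo_tool([
  {"dx": 0, "dy": 0, "dz": 0, "wx": 0, "wy": 0, "wz": 0},
  {"dx": 0, "dy": 0, "dz": 0, "wx": 0, "wy": 0, "wz": 0},
  {"dx": 0, "dy": 0, "dz": 0, "wx": 0, "wy": 0, "wz": 0},
  {"dx": 0, "dy": 0, "dz": 0, "wx": 0, "wy": 0, "wz": 0},
  {"dx": 0, "dy": 0, "dz": 0, "wx": 0, "wy": 0, "wz": 0},
], jaw=0.4)

```text
time_s: 3.22
eef_pos: [0.5167, -0.2934, 0.0372]
eef_rot: [-0.002, 0.989, 0.147, -0.001]
wrist_force: [-4.4, 9.2, 12.2]
opening: 0.491
grasp_force: 60.2
```

```bash
python3 - <<'E'
from h import *
from scipy.spatial.transform import Rotation as R
for tag,p,op in [('w3',np.array([ 0.51844084,-0.29668426,0.14007691]),.76),('w2',np.array([0.41875,-0.36743,0.30191]),1.0)]:
    c=load(tag); q=R.from_quat([.989,.1475,0,0])
    for b in (0,.004,.008,.012,.016,.02):
        print(tag,b,proj(c,[p+q.apply([sx*.011,s*.0425*op,-b]) for s in(-1,1) for sx in (1,-1)]).round(0).tolist())
    im=cv2.imread(f'pics/{tag}.png'); y0=235
    cv2.imwrite(f'pics/{tag}f.png',cv2.resize(im[235:345,150:490],None,fx=2.3,fy=2.3,interpolation=cv2.INTER_CUBIC))
c=shot('wrist','w4'); im=c['frame'][:,:,::-1]; cv2.imwrite('pics/w4c.png',cv2.resize(im[100:345,150:490],None,fx=2.3,fy=2.3,interpolation=cv2.INTER_CUBIC))
o=ctrl.get_obs();p=o['eef_pos']
for b in (0,.004,.008,.012,.016): print(b,proj(c,[p+q.apply([.011,s*.021,-b]) for s in(-1,1)]).round(0).tolist())
E
```

```text
w3 0 [[250.0, 243.0], [253.0, 287.0], [395.0, 243.0], [392.0, 287.0]]
w3 0.004 [[248.0, 247.0], [251.0, 291.0], [396.0, 246.0], [393.0, 291.0]]
w3 0.008 [[246.0, 250.0], [249.0, 296.0], [398.0, 250.0], [395.0, 296.0]]
w3 0.012 [[243.0, 254.0], [247.0, 301.0], [400.0, 254.0], [397.0, 301.0]]
w3 0.016 [[241.0, 259.0], [245.0, 306.0], [403.0, 259.0], [399.0, 306.0]]
w3 0.02 [[239.0, 263.0], [243.0, 312.0], [405.0, 263.0], [401.0, 312.0]]
w2 0 [[229.0, 245.0], [233.0, 288.0], [414.0, 246.0], [410.0, 288.0]]
w2 0.004 [[227.0, 249.0], [230.0, 292.0], [416.0, 249.0], [412.0, 292.0]]
w2 0.008 [[224.0, 253.0], [228.0, 297.0], [419.0, 253.0], [414.0, 297.0]]
w2 0.012 [[222.0, 257.0], [226.0, 302.0], [421.0, 257.0], [417.0, 302.0]]
w2 0.016 [[219.0, 261.0], [223.0, 307.0], [424.0, 261.0], [419.0, 307.0]]
w2 0.02 [[216.0, 265.0], [221.0, 312.0], [427.0, 265.0], [422.0, 312.0]]
0 [[273.0, 243.0], [366.0, 243.0]]
0.004 [[272.0, 247.0], [367.0, 247.0]]
0.008 [[270.0, 250.0], [368.0, 250.0]]
0.012 [[269.0, 254.0], [369.0, 254.0]]
0.016 [[267.0, 258.0], [370.0, 258.0]]
```

View pics/w4c.png

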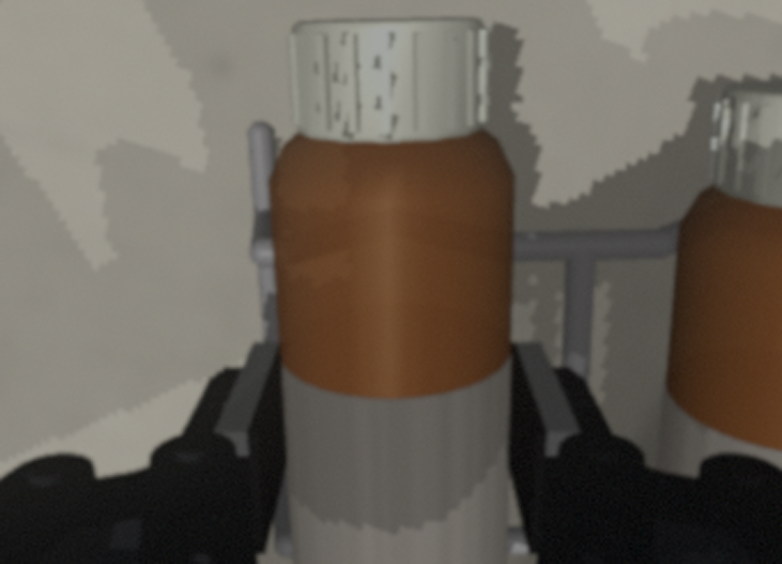

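The pads just catch the bottle: tips at image row 249 put them about 7 mm behind the TCP, right at the bottle's equator. I'll reopen, go 6 mm lower and 2 mm towards +y, then regrip.

Emit:
servo_tool([
  {"dx": 0, "dy": 0, "dz": 0, "wx": 0, "wy": 0, "wz": 0},
  {"dx": 0, "dy": 0.01, "dz": -0.01, "wx": 0, "wy": 0, "wz": 0},
  {"dx": 0, "dy": 0.02, "dz": -0.03, "wx": 0, "wy": 0, "wz": 0},
  {"dx": 0, "dy": 0.02, "dz": -0.06, "wx": 0, "wy": 0, "wz": 0},
  {"dx": 0, "dy": 0.02, "dz": -0.06, "wx": 0, "wy": 0, "wz": 0},
], jaw=0.68)

```text
time_s: 3.68
eef_pos: [0.5167, -0.2937, 0.0295]
eef_rot: [-0.0, 0.989, 0.147, -0.0]
wrist_force: [-0.4, 0.8, -0.4]
opening: 0.679
grasp_force: 0.0
```

Emit:
servo_tool([
  {"dx": 0, "dy": 0, "dz": 0, "wx": 0, "wy": 0, "wz": 0},
  {"dx": 0, "dy": 0, "dz": 0, "wx": 0, "wy": 0, "wz": 0},
  {"dx": 0, "dy": 0, "dz": 0, "wx": 0, "wy": 0, "wz": 0},
  {"dx": 0, "dy": 0, "dz": 0, "wx": 0, "wy": 0, "wz": 0},
  {"dx": 0, "dy": 0, "dz": 0, "wx": 0, "wy": 0, "wz": 0},
], jaw=0.4)

```text
time_s: 4.1
eef_pos: [0.5168, -0.2932, 0.0303]
eef_rot: [-0.001, 0.989, 0.147, -0.0]
wrist_force: [-2.9, 4.5, 5.7]
opening: 0.493
grasp_force: 60.3
```

Emit:
servo_tool([
  {"dx": 0, "dy": 0, "dz": 0.15, "wx": 0, "wy": 0, "wz": 0},
  {"dx": 0, "dy": 0, "dz": 0.4, "wx": 0, "wy": 0, "wz": 0},
  {"dx": 0, "dy": 0, "dz": 0.7, "wx": 0, "wy": 0, "wz": 0},
  {"dx": 0, "dy": 0, "dz": 1, "wx": 0, "wy": 0, "wz": 0},
  {"dx": 0, "dy": 0, "dz": 1, "wx": 0, "wy": 0, "wz": 0},
])

```text
time_s: 4.52
eef_pos: [0.5203, -0.297, 0.1367]
eef_rot: [0.004, 0.989, 0.147, 0.004]
wrist_force: [1.4, -2.2, -1.4]
opening: 0.497
grasp_force: 61.8
```

Emit:
servo_tool([
  {"dx": 0, "dy": 0.05, "dz": 0.3, "wx": 0, "wy": 0, "wz": 0},
  {"dx": 0, "dy": 0.2, "dz": 0.6, "wx": 0, "wy": 0, "wz": 0},
  {"dx": 0, "dy": 0.4, "dz": 0.9, "wx": 0, "wy": 0, "wz": -0.02},
  {"dx": -0.1, "dy": 0.7, "dz": 1, "wx": 0, "wy": 0, "wz": -0.04},
  {"dx": -0.2, "dy": 1, "dz": 1, "wx": 0, "wy": 0, "wz": -0.05},
])

```text
time_s: 4.93
eef_pos: [0.4987, -0.1949, 0.2334]
eef_rot: [0.002, 0.998, 0.067, 0.003]
wrist_force: [0.3, 0.7, -2.5]
opening: 0.494
grasp_force: 61.9
```

Emit:
servo_tool([
  {"dx": -0.1, "dy": 0.3, "dz": 0, "wx": 0, "wy": 0, "wz": -0.02},
  {"dx": -0.2, "dy": 0.6, "dz": 0, "wx": 0, "wy": 0, "wz": -0.036},
  {"dx": -0.3, "dy": 0.9, "dz": 0, "wx": 0, "wy": 0, "wz": -0.036},
  {"dx": -0.4, "dy": 1, "dz": 0, "wx": 0, "wy": 0, "wz": -0.036},
  {"dx": -0.4, "dy": 1, "dz": 0, "wx": 0, "wy": 0, "wz": -0.036},
])

```text
time_s: 5.35
eef_pos: [0.4554, -0.0914, 0.2292]
eef_rot: [-0.0, 1.0, 0.014, -0.001]
wrist_force: [0.0, -0.2, -2.8]
opening: 0.493
grasp_force: 61.7
```

```bash
python3 - <<'E'
from h import *
c=shot('wrist','w5'); im=cv2.imread('pics/w5.png'); cv2.imwrite('pics/w5b.png',cv2.resize(im,(800,500),interpolation=cv2.INTER_CUBIC))
o=ctrl.get_obs();print(o['eef_pos'],o['eef_rot'],o['opening'],o['wrist_force'])
E
```

```text
[ 0.45655523 -0.09305174  0.22967054] [ 2.24282185e-04  9.99914014e-01  1.31115738e-02 -9.22775196e-06] 0.4949035187354345 [-0.25993548 -0.49224235 -1.82485431]
```

View pics/w5b.png

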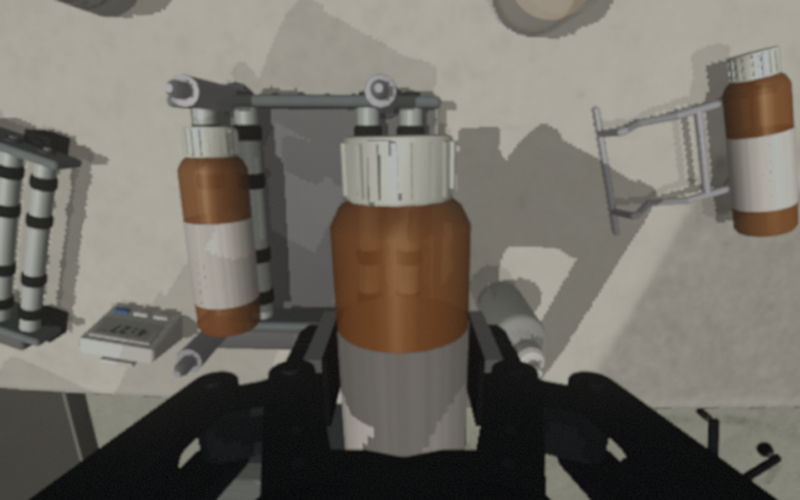

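Picture: left far peg tip at about (172,89), right far one (376,89), drive-end left one (179,367). The remaining bottle is at (762,150) and the vial at (510,310).

```bash
cat > fit.py <<'E'
from h import *
from scipy.optimize import least_squares
def fit(c,pts,x0):  # pts: list (uv, local xyz)
    L=np.array([p[1] for p in pts]);U=np.array([p[0] for p in pts])
    def W(x): s,k=np.sin(x[2]),np.cos(x[2]); return np.c_[x[0]+k*L[:,0]-s*L[:,1],x[1]+s*L[:,0]+k*L[:,1],L[:,2]]
    r=least_squares(lambda x:(proj(c,W(x))-U).ravel(),x0); return r.x,r.fun.reshape(-1,2)
E
python3 - <<'E'
from fit import *
c=load('w5')
P=[((172,89),(.085,.055,.141)),((376,89),(.085,-.055,.141)),((179,367),(-.085,.074,.141)),((187,92),(.085,.055,.125)),((381,91),(.085,-.055,.125)),((190,356),(-.085,.074,.125))]
P=[(np.array(u)*.8,l) for u,l in P]
x,r=fit(c,P,[.459,-.025,0]); print(x,np.degrees(x[2])); print(r.round(1).tolist())
s,k=np.sin(x[2]),np.cos(x[2]); print('gapR',x[0]+s*.058,x[1]-k*.058,'gapL',x[0]-s*.058,x[1]+k*.058)
print('c',unproj(c,np.array([(232,330),(206,130),(214,150)])*.8,.09))
print('vial tip',unproj(c,np.array([(540,358)])*.8,.127),'base', unproj(c,np.array([(500,290)])*.8,.04))
# held bottle check: cap end and edges
p=ctrl.get_obs()['eef_pos']
print(proj(c,[p+np.array([.07,0,.013]),p+np.array([.045,0,.013])])*1.25)
E
```

```text
[ 0.46287826 -0.02507432  0.01082966] 0.6204940790814704
[[-1.8, -2.0], [4.0, -1.2], [-1.7, 5.6], [-1.8, -2.1], [1.2, -0.5], [-1.0, 3.9]]
gapR 0.46350637283832574 -0.08307091448607487 gapL 0.46225015629223476 0.03292228324547026
c [[0.38313029 0.03160316 0.09      ]
 [0.52526661 0.03658493 0.09      ]
 [0.51264926 0.0323952  0.09      ]]
vial tip [[ 0.38741147 -0.18457405  0.127     ]] base [[ 0.40128422 -0.17601622  0.04      ]]
[[410.21365055 132.88802036]
 [407.63245376 216.7320715 ]]
```

Emit:
servo_tool([
  {"dx": 0.03, "dy": 0.1, "dz": -0.2, "wx": 0, "wy": 0, "wz": 0},
  {"dx": 0.03, "dy": 0.1, "dz": -0.5, "wx": 0, "wy": 0, "wz": 0},
  {"dx": 0.03, "dy": 0.1, "dz": -0.8, "wx": 0, "wy": 0, "wz": 0},
  {"dx": 0.03, "dy": 0.1, "dz": -1, "wx": 0, "wy": 0, "wz": 0},
  {"dx": 0.03, "dy": 0.1, "dz": -1, "wx": 0, "wy": 0, "wz": 0},
])

```text
time_s: 5.82
eef_pos: [0.4574, -0.0837, 0.1255]
eef_rot: [-0.002, 1.0, 0.012, -0.004]
wrist_force: [-0.5, 0.4, -2.8]
opening: 0.495
grasp_force: 61.7
```

Emit:
servo_tool([
  {"dx": 0, "dy": 0, "dz": -0.15, "wx": 0, "wy": 0, "wz": 0},
  {"dx": 0, "dy": 0, "dz": -0.3, "wx": 0, "wy": 0, "wz": 0},
  {"dx": 0, "dy": 0, "dz": -0.4, "wx": 0, "wy": 0, "wz": 0},
  {"dx": 0, "dy": 0, "dz": -0.47, "wx": 0, "wy": 0, "wz": 0},
  {"dx": 0, "dy": 0, "dz": -0.47, "wx": 0, "wy": 0, "wz": 0},
])

```text
time_s: 6.23
eef_pos: [0.4597, -0.0841, 0.0825]
eef_rot: [-0.0, 1.0, 0.012, -0.001]
wrist_force: [-0.6, -0.4, -1.3]
opening: 0.492
grasp_force: 61.7
```

Emit:
servo_tool([
  {"dx": 0, "dy": 0, "dz": -0.02, "wx": 0, "wy": 0, "wz": 0},
  {"dx": 0, "dy": 0, "dz": -0.03, "wx": 0, "wy": 0, "wz": 0},
  {"dx": 0, "dy": 0, "dz": -0.045, "wx": 0, "wy": 0, "wz": 0},
  {"dx": 0, "dy": 0, "dz": -0.045, "wx": 0, "wy": 0, "wz": 0},
  {"dx": 0, "dy": 0, "dz": -0.045, "wx": 0, "wy": 0, "wz": 0},
])

```text
time_s: 6.65
eef_pos: [0.4606, -0.0841, 0.0794]
eef_rot: [0.0, 1.0, 0.012, 0.001]
wrist_force: [1.4, -1.0, -1.6]
opening: 0.496
grasp_force: 61.7
```

Emit:
servo_tool([
  {"dx": 0, "dy": 0, "dz": -0.01, "wx": 0, "wy": 0, "wz": 0},
  {"dx": 0, "dy": 0, "dz": -0.02, "wx": 0, "wy": 0, "wz": 0},
  {"dx": 0, "dy": 0, "dz": -0.03, "wx": 0, "wy": 0, "wz": 0},
  {"dx": 0, "dy": 0, "dz": -0.03, "wx": 0, "wy": 0, "wz": 0},
  {"dx": 0, "dy": 0, "dz": -0.03, "wx": 0, "wy": 0, "wz": 0},
])

```text
time_s: 7.07
eef_pos: [0.461, -0.0842, 0.0785]
eef_rot: [0.0, 1.0, 0.012, 0.001]
wrist_force: [-8.8, 3.2, 23.5]
opening: 0.495
grasp_force: 64.6
```

Emit:
servo_tool([
  {"dx": -0.01, "dy": 0, "dz": 0.015, "wx": 0, "wy": 0, "wz": 0},
  {"dx": -0.01, "dy": 0, "dz": 0.015, "wx": 0, "wy": 0, "wz": 0},
  {"dx": -0.01, "dy": 0, "dz": 0.015, "wx": 0, "wy": 0, "wz": 0},
  {"dx": -0.01, "dy": 0, "dz": 0.015, "wx": 0, "wy": 0, "wz": 0},
  {"dx": -0.01, "dy": 0, "dz": 0.015, "wx": 0, "wy": 0, "wz": 0},
])

```text
time_s: 7.48
eef_pos: [0.4605, -0.0842, 0.0788]
eef_rot: [0.0, 1.0, 0.012, 0.001]
wrist_force: [0.3, 3.1, 10.7]
opening: 0.495
grasp_force: 62.6
```

Emit:
servo_tool([
  {"dx": 0, "dy": 0, "dz": 0, "wx": 0, "wy": 0, "wz": 0},
  {"dx": 0, "dy": 0, "dz": 0, "wx": 0, "wy": 0, "wz": 0},
  {"dx": 0, "dy": 0, "dz": 0, "wx": 0, "wy": 0, "wz": 0},
  {"dx": 0, "dy": 0, "dz": 0.05, "wx": 0, "wy": 0, "wz": 0},
  {"dx": 0, "dy": 0, "dz": 0.2, "wx": 0, "wy": 0, "wz": 0},
], jaw=0.76)

```text
time_s: 7.9
eef_pos: [0.4572, -0.0831, 0.0956]
eef_rot: [-0.001, 1.0, 0.012, -0.002]
wrist_force: [-0.1, 0.3, -1.1]
opening: 0.756
grasp_force: 0.0
```

Emit:
servo_tool([
  {"dx": 0, "dy": 0, "dz": 0.3, "wx": 0, "wy": 0, "wz": 0},
  {"dx": 0, "dy": 0, "dz": 0.6, "wx": 0, "wy": 0, "wz": 0},
  {"dx": 0, "dy": 0, "dz": 0.9, "wx": 0, "wy": 0, "wz": 0},
  {"dx": 0, "dy": 0, "dz": 1, "wx": 0, "wy": 0, "wz": 0},
  {"dx": 0, "dy": 0, "dz": 1, "wx": 0, "wy": 0, "wz": 0},
])

```text
time_s: 8.32
eef_pos: [0.4609, -0.0847, 0.2005]
eef_rot: [0.001, 1.0, 0.012, 0.003]
wrist_force: [0.7, 0.1, -0.5]
opening: 0.759
grasp_force: 0.0
```

Emit:
servo_tool([
  {"dx": -0.3, "dy": 0.2, "dz": 0.3, "wx": 0, "wy": 0, "wz": 0},
  {"dx": -0.6, "dy": 0.4, "dz": 0.6, "wx": 0, "wy": 0, "wz": 0},
  {"dx": -0.8, "dy": 0.6, "dz": 0.8, "wx": 0, "wy": 0, "wz": 0},
  {"dx": -0.8, "dy": 0.6, "dz": 1, "wx": 0, "wy": 0, "wz": 0},
  {"dx": -0.8, "dy": 0.6, "dz": 1, "wx": 0, "wy": 0, "wz": 0},
])

```text
time_s: 8.73
eef_pos: [0.3795, -0.0234, 0.3001]
eef_rot: [0.001, 1.0, 0.013, 0.003]
wrist_force: [-0.2, -0.5, 1.4]
opening: 0.759
grasp_force: 0.0
```

```bash
python3 - <<'E'
from fit import *
c=shot('wrist','w6')
o=ctrl.get_obs();print(o['eef_pos'],o['eef_rot'],o['time_s'])
print(proj(c,[[.46,-.025,.06],[.545,.03,.141],[.375,-.1,.141],[.44,.29,.08]]))
E
```

```text
[ 0.37945351 -0.02372099  0.29806254] [6.37418084e-04 9.99918093e-01 1.26976781e-02 1.47340012e-03] 8.7833
[[323.73130609  98.18366296]
 [258.46278569 -15.94014383]
 [403.01623464 194.21451177]
 [ 31.56794144 113.42772642]]
```

Emit:
servo_tool([
  {"dx": 0.1, "dy": 0.3, "dz": 0.1, "wx": 0, "wy": 0, "wz": 0},
  {"dx": 0.3, "dy": 0.6, "dz": 0.1, "wx": 0, "wy": 0, "wz": 0},
  {"dx": 0.5, "dy": 0.8, "dz": 0.2, "wx": 0, "wy": 0, "wz": 0},
  {"dx": 0.5, "dy": 1, "dz": 0.2, "wx": 0, "wy": 0, "wz": 0},
  {"dx": 0.5, "dy": 1, "dz": 0.2, "wx": 0, "wy": 0, "wz": 0},
], jaw=1)

```text
time_s: 9.2
eef_pos: [0.4291, 0.0785, 0.3147]
eef_rot: [-0.001, 1.0, 0.014, -0.002]
wrist_force: [-0.5, -0.9, -0.4]
opening: 1.003
grasp_force: 0.0
```

Emit:
servo_tool([
  {"dx": 0, "dy": 0.3, "dz": 0, "wx": 0, "wy": 0, "wz": 0},
  {"dx": 0, "dy": 0.6, "dz": 0, "wx": 0, "wy": 0, "wz": 0},
  {"dx": 0, "dy": 0.6, "dz": 0, "wx": 0, "wy": 0, "wz": 0},
  {"dx": 0, "dy": 0.6, "dz": 0, "wx": 0, "wy": 0, "wz": 0},
  {"dx": 0, "dy": 0.6, "dz": 0, "wx": 0, "wy": 0, "wz": 0},
])

```text
time_s: 9.62
eef_pos: [0.4286, 0.1353, 0.3156]
eef_rot: [0.0, 1.0, 0.012, -0.001]
wrist_force: [-0.1, -0.7, -0.5]
opening: 0.998
grasp_force: 0.0
```

```bash
python3 - <<'E'
from fit import *
c=shot('wrist','w7')
im=cv2.imread('pics/w7.png'); cv2.imwrite('pics/w7b.png',cv2.resize(im,(800,500),interpolation=cv2.INTER_CUBIC))
o=ctrl.get_obs();print(o['eef_pos'],o['eef_rot'],o['time_s'])
print(proj(c,[[.46,-.025,.06],[.545,.03,.141],[.375,-.1,.141],[.44,.29,.08]])*1.25)
E
```

```text
[0.42878587 0.13502814 0.31599635] [ 3.35752194e-04  9.99929406e-01  1.18277740e-02 -1.08388674e-03] 9.6667
[[571.80876541 180.51970857]
 [554.37508803  69.92436564]
 [683.51626375 298.5488799 ]
 [229.86670058 196.7174967 ]]
```

View pics/w7b.png

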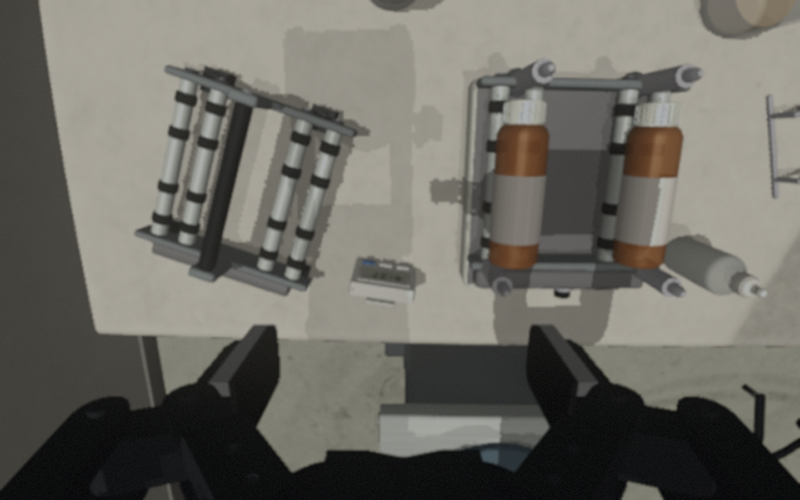

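Picture: base pegs at (550,67), (699,71), (508,288), (684,290) with both bottles lying in the gaps. Deck plate corners at (167,68), (354,132), (137,233), (309,289), and its bar from (242,100) to (207,270).

```bash
python3 - <<'E'
from fit import *
c=load('w7')
B=[((551,67),(.085,.055,.141)),((700,71),(.085,-.055,.141)),((508,289),(-.085,.074,.141)),((684,291),(-.085,-.074,.141)),
((540,71),(.085,.055,.125)),((686,75),(.085,-.055,.125)),((499,285),(-.085,.074,.125)),((671,286),(-.085,-.074,.125))]
sc=lambda P:[(np.array(u)*.8,l) for u,l in P]
x,r=fit(c,sc(B),[.46,-.025,0]); print('base',x,np.degrees(x[2]));print(r.round(1).tolist())
D=[((167,68),(.083,.093,.046)),((354,132),(.083,-.093,.046)),((137,233),(-.083,.093,.046)),((309,289),(-.083,-.093,.046))]
y,r=fit(c,sc(D),[.44,.29,-.3]); print('deck',y,np.degrees(y[2]));print(r.round(1).tolist())
s,k=np.sin(y[2]),np.cos(y[2])
for lx,ly,lz in [(.075,0,.089),(0,0,.089),(-.075,0,.089)]: print(proj(c,[[y[0]+k*lx-s*ly,y[1]+s*lx+k*ly,lz]])*1.25)
g=cv2.cvtColor(c['frame'],cv2.COLOR_RGB2GRAY)
for row in (88,100,120,140,160,180,200): print(row,g[row,150:205].tolist())
E
```

```text
base [ 0.46363651 -0.02292367  0.01901611] 1.0895427651135086
[[-1.1, -1.0], [-0.1, -0.2], [-1.8, 3.0], [-0.7, 1.5], [1.9, -1.6], [-0.1, -1.3], [1.8, 0.6], [0.5, -0.0]]
deck [ 0.44644909  0.29195705 -0.3051568 ] -17.484196655397586
[[-2.0, -0.6], [2.3, 0.5], [-1.1, 0.4], [0.7, 0.2]]
[[242.479347   105.81173768]]
[[223.07019132 190.92386649]]
[[206.32203706 267.6701904 ]]
88 [114, 101, 89, 95, 123, 143, 149, 149, 146, 133, 113, 105, 107, 100, 80, 64, 57, 48, 46, 43, 43, 45, 42, 43, 42, 40, 41, 39, 39, 41, 66, 103, 120, 108, 94, 86, 66, 49, 42, 42, 44, 44, 46, 46, 45, 41, 37, 40, 37, 33, 39, 66, 107, 135, 144]
100 [86, 108, 137, 147, 141, 124, 104, 97, 95, 97, 102, 115, 133, 148, 157, 164, 170, 173, 170, 161, 150, 138, 127, 115, 99, 91, 106, 134, 145, 143, 129, 108, 89, 71, 50, 41, 42, 43, 42, 45, 46, 43, 43, 39, 37, 37, 34, 35, 63, 104, 136, 147, 149, 148, 147]
120 [148, 145, 134, 116, 106, 108, 113, 122, 138, 152, 160, 168, 170, 168, 156, 142, 125, 109, 94, 78, 68, 73, 96, 121, 132, 125, 106, 90, 79, 56, 42, 39, 41, 41, 45, 44, 44, 42, 40, 37, 35, 33, 35, 58, 101, 136, 148, 148, 148,
[... 322 characters left out ...]
2, 41, 37, 37, 36, 38, 38, 57, 94, 119, 123, 107, 91, 76, 52, 42, 38, 38, 43, 42, 41, 41, 42, 39, 33, 32, 31, 43, 88, 129, 144, 147, 146, 146, 146, 146, 145, 146, 146, 150, 155, 160, 162, 162, 162, 162, 161, 161, 161]
180 [55, 59, 67, 70, 70, 71, 65, 53, 45, 67, 111, 135, 131, 107, 87, 67, 46, 41, 38, 41, 43, 40, 43, 39, 37, 34, 32, 32, 40, 78, 121, 143, 149, 149, 150, 148, 149, 148, 148, 149, 152, 157, 162, 163, 163, 163, 162, 162, 162, 162, 163, 162, 155, 142, 129]
200 [110, 108, 105, 102, 98, 94, 88, 84, 76, 68, 56, 44, 40, 39, 41, 42, 44, 44, 43, 38, 37, 36, 33, 33, 36, 42, 49, 51, 53, 52, 51, 52, 54, 52, 52, 53, 52, 54, 53, 54, 54, 56, 59, 64, 68, 74, 78, 85, 87, 91, 93, 93, 93, 95, 96]
```

```bash
python3 - <<'E'
from h import *
c=load('w7'); g=cv2.cvtColor(c['frame'],cv2.COLOR_RGB2GRAY)
for n,(u,v) in dict(FL=(436,55),FR=(552,58),DL=(402,230),DR=(541,231)).items():
    print(n,'cols',u-16,'..')
    for r in range(v-10,v+11): print(r,' '.join('%2d'%(x//4) for x in g[r,u-16:u+17]))
E
```

```text
FL cols 420 ..
45 40 40 40 40 40 40 40 40 40 40 40 40 40 39 39 39 40 40 40 40 40 40 40 40 40 40 40 40 40 40 41 40 40
46 40 40 40 40 40 40 40 40 40 40 39 39 39 38 37 38 38 39 40 40 40 40 40 41 40 40 40 40 40 40 40 40 40
47 40 40 40 40 40 40 40 40 40 38 37 38 38 37 37 37 37 38 38 38 39 40 40 41 41 41 40 40 40 40 40 40 40
48 40 40 40 40 41 40 39 38 36 35 35 37 37 37 36 36 36 35 35 35 36 38 39 40 41 40 40 40 40 40 40 40 40
49 40 40 40 40 40 39 36 34 32 33 36 37 36 35 35 34 32 31 30 30 31 34 37 39 40 41 40 40 40 40 40 40 40
50 40 40 40 39 37 33 29 28 31 35 36 37 35 34 31 29 27 26 25 26 27 30 34 37 39 40 41 40 40 40 40 40 40
51 40 38 36 33 29 24 23 29 34 36 36 35 32 30 26 24 24 24 25 28 30 31 33 35 38 40 40 40 40 40 40 40 40
52 36 33 29 24 21 20 25 33 37 37 35 32 28 25 23 23 24 25 28 32 35 35 35 35 37 40 40 40 40 40 40 40 40
53 30 25 21 19 19 20 28 35 38 36 33 28 24 22 22 23 24 26 30 34 37 38 37 35 36 39 40 40 40 40 40 40 40
54 23 20 19 18 19 23 31 36 37 35 30 25 21 21 22 24 24 26 30 35 37 38 36 34 36 39 40 40 40 40 40 40 40
55 19 19 18 19 19 26 34 38 37 34 29 23 21 21 22 24 24 25 29 33 36
[... 6869 characters left out ...]
4 34 35 36 36 35 33 30 26 24 23 24 24 26 29 33 36 37 38 39 40 41 40 40 40 41 40 41
236 41 41 41 41 40 38 37 36 37 37 37 36 35 33 31 28 26 26 27 30 34 36 38 39 40 41 40 40 40 41 40 40 40
237 41 41 41 41 40 40 39 38 38 38 38 38 38 38 37 35 33 31 32 33 36 37 39 40 40 41 41 40 41 41 40 40 41
238 41 41 41 40 40 40 40 40 40 40 40 40 40 40 40 39 38 37 37 38 39 40 40 40 41 41 41 40 40 41 41 41 41
239 41 41 41 40 40 40 40 40 40 40 41 40 41 41 40 40 40 40 40 40 40 41 41 41 41 40 40 40 40 41 41 41 41
240 41 41 40 40 40 40 40 40 40 41 41 41 40 40 40 40 40 40 40 40 41 41 41 41 40 40 41 40 41 41 41 41 41
241 40 40 40 40 40 40 40 40 40 40 40 40 40 40 40 40 40 40 40 40 40 40 40 40 40 40 40 40 40 40 41 40 40
```

```bash
python3 - <<'E'
from fit import *
c=load('w7')
R=[((433.7,56.6),(.085,.055,.125)),((548.3,60.1),(.085,-.055,.125)),((401.7,229.4),(-.085,.074,.125)),((537.2,230.7),(-.085,-.074,.125))]
T=[((440.8,53.8),(.085,.055,.141)),((560.3,58.2),(.085,-.055,.141))]
for P in (R,R+T):
    x,r=fit(c,P,[.46,-.025,0]); print('base',x,np.degrees(x[2]));print(r.round(1).tolist())
y=np.array([.44645,.29196,-.30516])
d=x-y; print('delta',d,'turn deg',np.degrees(d[2]),d[2]/np.pi,'deck origin target',x[:2])
# bottles
for n,a,b in (('c',(513,266),(525,100)),('new',(641,266),(655,105))):
    e=unproj(c,np.array([a,b])*.8,[.085,.1]); print(n,e.round(4).tolist())
E
```

```text
base [ 0.46229168 -0.02313948  0.01962264] 1.1242944593171647
[[0.2, 0.2], [0.3, 0.1], [-0.6, 0.4], [0.0, -0.8]]
base [ 0.46238672 -0.02334066  0.01766453] 1.01210283343298
[[0.6, -0.1], [0.6, 0.2], [-0.5, 0.2], [0.1, -0.7], [-0.7, 0.3], [-0.1, 0.0]]
delta [ 0.01593672 -0.31530066  0.32282453] turn deg 18.49648290964518 0.10275823838691767 deck origin target [ 0.46238672 -0.02334066]
c [[0.3822, 0.0298, 0.085], [0.5272, 0.0376, 0.1]]
new [[0.385, -0.0923, 0.085], [0.5278, -0.0705, 0.1]]
```

Emit:
servo_tool([
  {"dx": 0, "dy": 0.3, "dz": -0.1, "wx": 0, "wy": 0, "wz": -0.03},
  {"dx": 0.1, "dy": 0.6, "dz": -0.3, "wx": 0, "wy": 0, "wz": -0.06},
  {"dx": 0.1, "dy": 0.9, "dz": -0.4, "wx": 0, "wy": 0, "wz": -0.09},
  {"dx": 0.1, "dy": 1, "dz": -0.5, "wx": 0, "wy": 0, "wz": -0.105},
  {"dx": 0.1, "dy": 1, "dz": -0.5, "wx": 0, "wy": 0, "wz": -0.105},
], jaw=0.5)

```text
time_s: 10.08
eef_pos: [0.4379, 0.2364, 0.2644]
eef_rot: [0.001, 0.988, -0.153, -0.002]
wrist_force: [-0.0, 0.4, -0.8]
opening: 0.501
grasp_force: 0.0
```

Emit:
servo_tool([
  {"dx": 0, "dy": 0.3, "dz": -0.2, "wx": 0, "wy": 0, "wz": 0},
  {"dx": 0.1, "dy": 0.57, "dz": -0.5, "wx": 0, "wy": 0, "wz": 0},
  {"dx": 0.08, "dy": 0.57, "dz": -0.8, "wx": 0, "wy": 0, "wz": 0},
  {"dx": 0.08, "dy": 0.57, "dz": -0.9, "wx": 0, "wy": 0, "wz": 0},
  {"dx": 0.08, "dy": 0.57, "dz": -0.9, "wx": 0, "wy": 0, "wz": 0},
])

```text
time_s: 10.5
eef_pos: [0.4454, 0.2909, 0.1744]
eef_rot: [0.002, 0.988, -0.152, -0.003]
wrist_force: [-0.9, -0.3, -0.2]
opening: 0.497
grasp_force: 0.0
```

```bash
python3 - <<'E'
from fit import *
c=shot('wrist','w8'); o=ctrl.get_obs(); p=o['eef_pos'];q=o['eef_rot'];print(p,q,np.degrees(2*np.arctan2(q[2],q[1])))
g=cv2.cvtColor(c['frame'],cv2.COLOR_RGB2GRAY)
y=np.array([.44645,.29196,-.30516]); k,s=np.cos(y[2]),np.sin(y[2])
for lx in (.07,.05,.03):
    u=proj(c,[[y[0]+k*lx-s*l,y[1]+s*lx+k*l,.089] for l in (.007,-.007)]); r=int(round(u[0,1])); print(lx,u.round(1).tolist(),(g[r,int(u[0,0])-12:int(u[1,0])+13]//4).tolist(),int(u[0,0])-12)
E
```

```text
[0.44678332 0.29141619 0.17673928] [ 9.00620250e-04  9.88312858e-01 -1.52432437e-01 -1.11155761e-03] -17.535850631662843
0.07 [[306.6, 106.7], [328.2, 106.7]] [36, 36, 36, 36, 36, 36, 36, 35, 31, 21, 11, 8, 8, 9, 10, 10, 10, 11, 10, 10, 9, 9, 8, 8, 8, 8, 8, 8, 11, 18, 28, 34, 36, 36, 35, 32, 26, 23, 23, 24, 25, 27, 27, 27, 27, 28, 28] 294
0.05 [[307.0, 137.9], [328.1, 137.8]] [36, 36, 36, 36, 36, 36, 36, 35, 32, 23, 13, 8, 8, 9, 9, 10, 10, 9, 10, 9, 9, 8, 8, 8, 7, 7, 6, 6, 9, 15, 22, 28, 29, 26, 24, 23, 23, 23, 23, 23, 23, 23, 23, 23, 23, 23, 23] 294
0.03 [[307.3, 167.6], [327.9, 167.6]] [39, 38, 37, 36, 36, 36, 36, 33, 26, 16, 7, 7, 6, 6, 7, 6, 6, 7, 7, 7, 7, 7, 7, 7, 7, 6, 8, 18, 30, 37, 38, 36, 33, 29, 25, 24, 24, 23, 23, 22, 23, 23, 23, 22, 23] 295
```

Bar measured at columns 303–323 against the finger midplane at about 321, so it lies roughly 3 mm to tool-left. I'll shift, descend and grip.

Emit:
servo_tool([
  {"dx": 0.01, "dy": 0.027, "dz": -0.2, "wx": 0, "wy": 0, "wz": 0},
  {"dx": 0.01, "dy": 0.027, "dz": -0.4, "wx": 0, "wy": 0, "wz": 0},
  {"dx": 0.01, "dy": 0.027, "dz": -0.6, "wx": 0, "wy": 0, "wz": 0},
  {"dx": 0.01, "dy": 0.027, "dz": -0.8, "wx": 0, "wy": 0, "wz": 0},
  {"dx": 0.01, "dy": 0.027, "dz": -1, "wx": 0, "wy": 0, "wz": 0},
])

```text
time_s: 10.97
eef_pos: [0.4506, 0.2954, 0.0796]
eef_rot: [-0.001, 0.988, -0.153, 0.002]
wrist_force: [0.0, 0.4, -0.4]
opening: 0.501
grasp_force: 0.0
```

Emit:
servo_tool([
  {"dx": 0, "dy": 0, "dz": -0.1, "wx": 0, "wy": 0, "wz": 0},
  {"dx": 0, "dy": 0, "dz": -0.14, "wx": 0, "wy": 0, "wz": 0},
  {"dx": 0, "dy": 0, "dz": -0.14, "wx": 0, "wy": 0, "wz": 0},
  {"dx": 0, "dy": 0, "dz": -0.14, "wx": 0, "wy": 0, "wz": 0},
  {"dx": 0, "dy": 0, "dz": -0.14, "wx": 0, "wy": 0, "wz": 0},
])

```text
time_s: 11.38
eef_pos: [0.4494, 0.2961, 0.065]
eef_rot: [-0.001, 0.988, -0.152, 0.001]
wrist_force: [0.8, -0.5, 0.4]
opening: 0.503
grasp_force: 0.0
```

Emit:
servo_tool([
  {"dx": 0, "dy": 0, "dz": 0, "wx": 0, "wy": 0, "wz": 0},
  {"dx": 0, "dy": 0, "dz": 0, "wx": 0, "wy": 0, "wz": 0},
  {"dx": 0, "dy": 0, "dz": 0, "wx": 0, "wy": 0, "wz": 0},
  {"dx": 0, "dy": 0, "dz": 0, "wx": 0, "wy": 0, "wz": 0},
  {"dx": 0, "dy": 0, "dz": 0, "wx": 0, "wy": 0, "wz": 0},
], jaw=0.05)

```text
time_s: 11.8
eef_pos: [0.4487, 0.2963, 0.0643]
eef_rot: [-0.001, 0.988, -0.152, 0.001]
wrist_force: [-0.4, 0.5, 5.9]
opening: 0.147
grasp_force: 60.0
```

Emit:
servo_tool([
  {"dx": 0, "dy": 0, "dz": 0, "wx": 0, "wy": 0, "wz": 0},
  {"dx": 0, "dy": 0, "dz": 0, "wx": 0, "wy": 0, "wz": 0},
  {"dx": 0, "dy": 0, "dz": 0, "wx": 0, "wy": 0, "wz": 0},
  {"dx": 0, "dy": 0, "dz": 0, "wx": 0, "wy": 0, "wz": 0},
  {"dx": 0, "dy": 0, "dz": 0, "wx": 0, "wy": 0, "wz": 0},
])

```text
time_s: 12.22
eef_pos: [0.4487, 0.2963, 0.0642]
eef_rot: [-0.001, 0.988, -0.152, 0.001]
wrist_force: [-0.6, 0.8, 6.4]
opening: 0.154
grasp_force: 60.0
```

Emit:
servo_tool([
  {"dx": 0, "dy": 0, "dz": 0.1, "wx": 0, "wy": 0, "wz": 0},
  {"dx": 0, "dy": 0, "dz": 0.3, "wx": 0, "wy": 0, "wz": 0},
  {"dx": 0, "dy": 0, "dz": 0.55, "wx": 0, "wy": 0, "wz": 0},
  {"dx": 0, "dy": 0, "dz": 0.8, "wx": 0, "wy": 0, "wz": 0},
  {"dx": 0, "dy": 0, "dz": 1, "wx": 0, "wy": 0, "wz": 0},
])

```text
time_s: 12.63
eef_pos: [0.4474, 0.2956, 0.1644]
eef_rot: [0.0, 0.988, -0.152, -0.0]
wrist_force: [0.4, 0.1, -5.2]
opening: 0.148
grasp_force: 59.1
```

Emit:
servo_tool([
  {"dx": 0, "dy": 0, "dz": 0.2, "wx": 0, "wy": 0, "wz": 0},
  {"dx": 0, "dy": -0.05, "dz": 0.4, "wx": 0, "wy": 0, "wz": 0},
  {"dx": 0, "dy": -0.1, "dz": 0.6, "wx": 0, "wy": 0, "wz": 0},
  {"dx": 0, "dy": -0.2, "dz": 0.7, "wx": 0, "wy": 0, "wz": 0},
  {"dx": 0, "dy": -0.3, "dz": 0.73, "wx": 0, "wy": 0, "wz": 0},
])

```text
time_s: 13.05
eef_pos: [0.4485, 0.2654, 0.2379]
eef_rot: [-0.0, 0.988, -0.152, 0.001]
wrist_force: [0.0, 0.9, -4.4]
opening: 0.147
grasp_force: 59.1
```

Emit:
servo_tool([
  {"dx": 0, "dy": -0.2, "dz": 0, "wx": 0, "wy": 0, "wz": 0.01},
  {"dx": 0.03, "dy": -0.4, "dz": 0, "wx": 0, "wy": 0, "wz": 0.02},
  {"dx": 0.05, "dy": -0.6, "dz": 0, "wx": 0, "wy": 0, "wz": 0.03},
  {"dx": 0.06, "dy": -0.8, "dz": 0, "wx": 0, "wy": 0, "wz": 0.04},
  {"dx": 0.08, "dy": -1, "dz": 0, "wx": 0, "wy": 0, "wz": 0.05},
])

```text
time_s: 13.47
eef_pos: [0.4546, 0.1641, 0.2345]
eef_rot: [0.0, 0.997, -0.073, -0.002]
wrist_force: [1.4, 0.3, -5.8]
opening: 0.148
grasp_force: 59.1
```

Emit:
servo_tool([
  {"dx": 0, "dy": -0.2, "dz": 0, "wx": 0, "wy": 0, "wz": 0.01},
  {"dx": 0.03, "dy": -0.4, "dz": 0, "wx": 0, "wy": 0, "wz": 0.02},
  {"dx": 0.05, "dy": -0.6, "dz": 0, "wx": 0, "wy": 0, "wz": 0.03},
  {"dx": 0.06, "dy": -0.8, "dz": 0, "wx": 0, "wy": 0, "wz": 0.04},
  {"dx": 0.08, "dy": -1, "dz": 0, "wx": 0, "wy": 0, "wz": 0.053},
])

```text
time_s: 13.88
eef_pos: [0.4625, 0.0643, 0.2345]
eef_rot: [-0.0, 1.0, 0.01, -0.002]
wrist_force: [1.0, 0.3, -5.0]
opening: 0.146
grasp_force: 59.1
```

Emit:
servo_tool([
  {"dx": 0, "dy": -0.2, "dz": 0, "wx": 0, "wy": 0, "wz": 0},
  {"dx": 0, "dy": -0.4, "dz": 0, "wx": 0, "wy": 0, "wz": 0},
  {"dx": 0, "dy": -0.6, "dz": 0, "wx": 0, "wy": 0, "wz": 0},
  {"dx": 0, "dy": -0.75, "dz": 0, "wx": 0, "wy": 0, "wz": 0},
  {"dx": 0, "dy": -0.85, "dz": 0, "wx": 0, "wy": 0, "wz": 0},
])

```text
time_s: 14.3
eef_pos: [0.4627, -0.0209, 0.2347]
eef_rot: [-0.0, 1.0, 0.008, -0.001]
wrist_force: [-0.9, -0.5, -5.8]
opening: 0.153
grasp_force: 59.1
```

```bash
python3 - <<'E'
from fit import *
c=shot('wrist','w9'); o=ctrl.get_obs(); p=o['eef_pos'];q=o['eef_rot'];print(o['time_s'],p,q,np.degrees(2*np.arctan2(q[2],q[1])),o['wrist_force'],o['torque'])
print(proj(c,[[.4624+sx*.085,-.0233+y,z] for sx,y in ((1,.055),(1,-.055),(-1,.074),(-1,-.074)) for z in (.125,.141)]).round().tolist())
s=shot('side','s9'); print(proj(s,[[.4624+sx*.085,-.0233+y,z] for sx,y in ((1,.055),(1,-.055),(-1,.074),(-1,-.074)) for z in (.125,.17)]).round().tolist())
E
```

```text
14.35 [ 0.46295317 -0.02197593  0.23491584] [ 4.31065475e-04  9.99967081e-01  7.99911590e-03 -1.29038376e-03] 0.9166417859743481 [ 0.25924348 -1.18849712 -5.53114064] [ 0.08501448 -0.13068056 -0.01847083]
[[248.0, 85.0], [243.0, 83.0], [403.0, 87.0], [409.0, 86.0], [235.0, 296.0], [230.0, 307.0], [408.0, 298.0], [413.0, 309.0]]
[[297.0, 206.0], [297.0, 192.0], [317.0, 194.0], [317.0, 181.0], [344.0, 221.0], [345.0, 206.0], [367.0, 203.0], [368.0, 189.0]]
```

Emit:
servo_tool([
  {"dx": 0.015, "dy": 0.015, "dz": -0.06, "wx": 0, "wy": 0, "wz": 0},
  {"dx": 0.015, "dy": 0.015, "dz": -0.12, "wx": 0, "wy": 0, "wz": 0},
  {"dx": 0.015, "dy": 0.015, "dz": -0.2, "wx": 0, "wy": 0, "wz": 0},
  {"dx": 0.015, "dy": 0.015, "dz": -0.28, "wx": 0, "wy": 0, "wz": 0},
  {"dx": 0.015, "dy": 0.015, "dz": -0.28, "wx": 0, "wy": 0, "wz": 0},
])

```text
time_s: 14.82
eef_pos: [0.4641, -0.0167, 0.2057]
eef_rot: [-0.001, 1.0, 0.01, -0.002]
wrist_force: [-0.8, -0.1, -5.2]
opening: 0.148
grasp_force: 59.2
```

Emit:
servo_tool([
  {"dx": 0, "dy": 0, "dz": -0.02, "wx": 0, "wy": 0, "wz": 0},
  {"dx": 0, "dy": 0, "dz": -0.04, "wx": 0, "wy": 0, "wz": 0},
  {"dx": 0, "dy": 0, "dz": -0.06, "wx": 0, "wy": 0, "wz": 0},
  {"dx": 0, "dy": 0, "dz": -0.06, "wx": 0, "wy": 0, "wz": 0},
  {"dx": 0, "dy": 0, "dz": -0.06, "wx": 0, "wy": 0, "wz": 0},
])

```text
time_s: 15.23
eef_pos: [0.466, -0.0183, 0.2028]
eef_rot: [0.001, 1.0, 0.009, 0.001]
wrist_force: [-0.1, -2.5, -2.7]
opening: 0.151
grasp_force: 59.5
```

Emit:
servo_tool([
  {"dx": -0.01, "dy": -0.02, "dz": 0, "wx": 0, "wy": 0, "wz": 0},
  {"dx": -0.01, "dy": -0.02, "dz": -0.01, "wx": 0, "wy": 0, "wz": 0},
  {"dx": -0.01, "dy": -0.02, "dz": -0.02, "wx": 0, "wy": 0, "wz": 0},
  {"dx": -0.01, "dy": -0.02, "dz": -0.03, "wx": 0, "wy": 0, "wz": 0},
  {"dx": -0.01, "dy": -0.02, "dz": -0.03, "wx": 0, "wy": 0, "wz": 0},
])

```text
time_s: 15.65
eef_pos: [0.4648, -0.02, 0.1994]
eef_rot: [0.0, 1.0, 0.009, 0.0]
wrist_force: [0.4, -3.1, -2.7]
opening: 0.149
grasp_force: 59.4
```

Emit:
servo_tool([
  {"dx": 0, "dy": -0.015, "dz": 0, "wx": 0, "wy": 0, "wz": 0},
  {"dx": 0, "dy": -0.015, "dz": -0.01, "wx": 0, "wy": 0, "wz": 0},
  {"dx": 0, "dy": -0.015, "dz": -0.02, "wx": 0, "wy": 0, "wz": 0},
  {"dx": 0, "dy": -0.015, "dz": -0.04, "wx": 0, "wy": 0, "wz": 0},
  {"dx": 0, "dy": -0.015, "dz": -0.04, "wx": 0, "wy": 0, "wz": 0},
])

```text
time_s: 16.07
eef_pos: [0.4643, -0.021, 0.1946]
eef_rot: [-0.0, 1.0, 0.009, -0.0]
wrist_force: [0.6, 0.2, -6.3]
opening: 0.149
grasp_force: 59.2
```

```bash
python3 - <<'E'
from fit import *
o=ctrl.get_obs(); print(o['eef_pos'],o['wrist_force'],o['torque'])
E
```

```text
[ 0.46426336 -0.02095519  0.19462803] [ 0.57527578  0.22646811 -6.25893994] [-0.15019883 -0.19618692 -0.05356771]
```

Going in freely (no side force). Continue down to home (TCP about 0.189).

Emit:
servo_tool([
  {"dx": 0, "dy": 0, "dz": -0.02, "wx": 0, "wy": 0, "wz": 0},
  {"dx": 0, "dy": 0, "dz": -0.03, "wx": 0, "wy": 0, "wz": 0},
  {"dx": 0, "dy": 0, "dz": -0.045, "wx": 0, "wy": 0, "wz": 0},
  {"dx": 0, "dy": 0, "dz": -0.06, "wx": 0, "wy": 0, "wz": 0},
  {"dx": 0, "dy": 0, "dz": -0.06, "wx": 0, "wy": 0, "wz": 0},
])

```text
time_s: 16.48
eef_pos: [0.4645, -0.0211, 0.1893]
eef_rot: [-0.0, 1.0, 0.009, -0.0]
wrist_force: [-0.7, 0.1, -3.5]
opening: 0.152
grasp_force: 59.4
```

Emit:
servo_tool([
  {"dx": 0, "dy": 0, "dz": -0.01, "wx": 0, "wy": 0, "wz": 0},
  {"dx": 0, "dy": 0, "dz": -0.02, "wx": 0, "wy": 0, "wz": 0},
  {"dx": 0, "dy": 0, "dz": -0.03, "wx": 0, "wy": 0, "wz": 0},
  {"dx": 0, "dy": 0, "dz": -0.03, "wx": 0, "wy": 0, "wz": 0},
  {"dx": 0, "dy": 0, "dz": -0.03, "wx": 0, "wy": 0, "wz": 0},
])

```text
time_s: 16.9
eef_pos: [0.4646, -0.0212, 0.1892]
eef_rot: [0.0, 1.0, 0.009, 0.0]
wrist_force: [-13.2, 0.7, 19.8]
opening: 0.151
grasp_force: 62.7
```

Emit:
servo_tool([
  {"dx": 0, "dy": 0, "dz": 0.03, "wx": 0, "wy": 0, "wz": 0},
  {"dx": 0, "dy": 0, "dz": 0.03, "wx": 0, "wy": 0, "wz": 0},
  {"dx": 0, "dy": 0, "dz": 0.03, "wx": 0, "wy": 0, "wz": 0},
  {"dx": 0, "dy": 0, "dz": 0.03, "wx": 0, "wy": 0, "wz": 0},
  {"dx": 0, "dy": 0, "dz": 0.03, "wx": 0, "wy": 0, "wz": 0},
], jaw=0.45)

```text
time_s: 17.32
eef_pos: [0.4646, -0.0212, 0.1891]
eef_rot: [-0.0, 1.0, 0.009, -0.0]
wrist_force: [-0.7, -0.9, 0.7]
opening: 0.451
grasp_force: 0.0
```

Emit:
servo_tool([
  {"dx": 0, "dy": 0, "dz": 0.2, "wx": 0, "wy": 0, "wz": 0},
  {"dx": 0, "dy": 0, "dz": 0.5, "wx": 0, "wy": 0, "wz": 0},
  {"dx": 0, "dy": 0, "dz": 0.9, "wx": 0, "wy": 0, "wz": 0},
  {"dx": 0, "dy": 0, "dz": 1, "wx": 0, "wy": 0, "wz": 0},
  {"dx": 0, "dy": 0, "dz": 1, "wx": 0, "wy": 0, "wz": 0},
])

```text
time_s: 17.73
eef_pos: [0.4667, -0.0218, 0.2932]
eef_rot: [0.001, 1.0, 0.009, 0.004]
wrist_force: [0.6, -0.5, 0.2]
opening: 0.45
grasp_force: 0.0
```

Emit:
servo_tool([
  {"dx": -0.3, "dy": -0.1, "dz": 0.3, "wx": 0, "wy": 0, "wz": 0},
  {"dx": -0.5, "dy": -0.3, "dz": 0.4, "wx": 0, "wy": 0, "wz": 0},
  {"dx": -0.5, "dy": -0.6, "dz": 0.4, "wx": 0, "wy": 0, "wz": 0},
  {"dx": -0.5, "dy": -0.6, "dz": 0.4, "wx": 0, "wy": 0, "wz": 0},
  {"dx": -0.5, "dy": -0.6, "dz": 0.4, "wx": 0, "wy": 0, "wz": 0},
])

```text
time_s: 18.15
eef_pos: [0.4141, -0.082, 0.328]
eef_rot: [-0.0, 1.0, 0.008, -0.001]
wrist_force: [0.5, 0.6, -1.0]
opening: 0.448
grasp_force: 0.0
```

```bash
python3 - <<'E'
from fit import *
c=shot('wrist','w10'); o=ctrl.get_obs(); print(o['time_s'],o['eef_pos'],o['eef_rot'])
def W(x,L): s,k=np.sin(x[2]),np.cos(x[2]); return [x[0]+k*L[0]-s*L[1],x[1]+s*L[0]+k*L[1],L[2]]
im=c['frame'][:,:,::-1].copy(); b=[.4640,-.0212,.0183]
for z0,col in ((.125,(0,0,255)),(.141,(0,255,0))):
    q=np.array([W(b,(sx*.083,sy*.093,z0+.046)) for sx,sy in((1,1),(1,-1),(-1,-1),(-1,1))]); u=proj(c,q); print(z0,u.round(1).tolist())
    cv2.polylines(im,[np.round(u*4).astype(np.int32)],True,col,1,cv2.LINE_AA,2)
    u=proj(c,[W(b,(.08,0,z0+.089)),W(b,(-.08,0,z0+.089))]); cv2.polylines(im,[np.round(u*4).astype(np.int32)],False,col,1,cv2.LINE_AA,2)
cv2.imwrite('pics/w10b.png',cv2.resize(im,(800,500),interpolation=cv2.INTER_CUBIC))
E
```

```text
18.2 [ 0.41411059 -0.08115242  0.32785858] [-7.30505709e-04  9.99964931e-01  8.28912812e-03 -9.45405156e-04]
0.125 [[134.3, 29.2], [361.1, 25.5], [356.3, 220.0], [159.5, 220.3]]
0.141 [[123.5, 25.0], [363.4, 20.8], [358.1, 225.9], [151.4, 226.2]]
```

View pics/w10b.png

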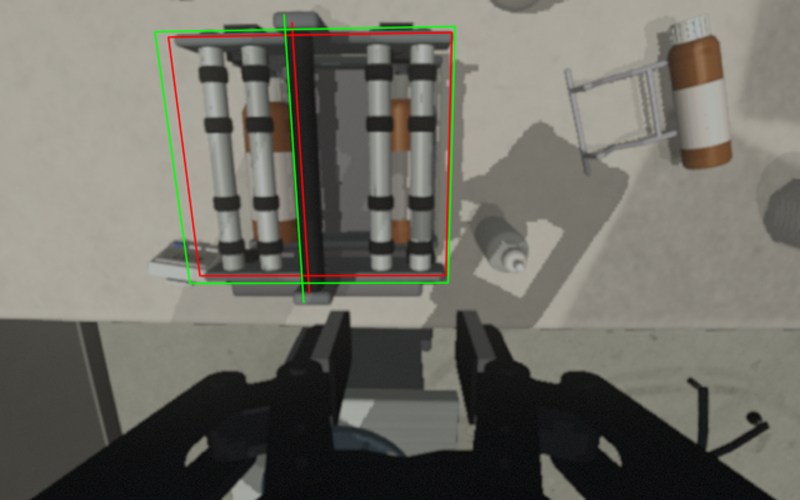

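The deck sits home: its plates match the red outline for z = 0.125, and the last bottle is in the rest at about (700,95). Now fetch it.

Emit:
servo_tool([
  {"dx": 0.1, "dy": -0.3, "dz": 0, "wx": 0, "wy": 0, "wz": 0.02},
  {"dx": 0.2, "dy": -0.6, "dz": 0, "wx": 0, "wy": 0, "wz": 0.04},
  {"dx": 0.3, "dy": -0.9, "dz": 0, "wx": 0, "wy": 0, "wz": 0.06},
  {"dx": 0.4, "dy": -1, "dz": -0.1, "wx": 0, "wy": 0, "wz": 0.08},
  {"dx": 0.4, "dy": -1, "dz": -0.1, "wx": 0, "wy": 0, "wz": 0.092},
], jaw=0.76)

```text
time_s: 18.62
eef_pos: [0.4551, -0.182, 0.316]
eef_rot: [-0.002, 0.988, 0.154, -0.001]
wrist_force: [-0.3, 0.8, -1.4]
opening: 0.757
grasp_force: 0.0
```

Emit:
servo_tool([
  {"dx": 0.1, "dy": -0.3, "dz": -0.1, "wx": 0, "wy": 0, "wz": 0},
  {"dx": 0.2, "dy": -0.6, "dz": -0.3, "wx": 0, "wy": 0, "wz": 0},
  {"dx": 0.3, "dy": -0.9, "dz": -0.4, "wx": 0, "wy": 0, "wz": 0},
  {"dx": 0.4, "dy": -1, "dz": -0.5, "wx": 0, "wy": 0, "wz": 0},
  {"dx": 0.4, "dy": -1, "dz": -0.5, "wx": 0, "wy": 0, "wz": 0},
])

```text
time_s: 19.03
eef_pos: [0.4946, -0.2814, 0.2647]
eef_rot: [-0.002, 0.988, 0.153, -0.002]
wrist_force: [-1.5, 0.0, -1.7]
opening: 0.758
grasp_force: 0.0
```

Emit:
servo_tool([
  {"dx": 0.1, "dy": -0.3, "dz": -0.2, "wx": 0, "wy": 0, "wz": 0},
  {"dx": 0.2, "dy": -0.6, "dz": -0.5, "wx": 0, "wy": 0, "wz": 0},
  {"dx": 0.31, "dy": -0.87, "dz": -0.8, "wx": 0, "wy": 0, "wz": 0},
  {"dx": 0.31, "dy": -0.87, "dz": -1, "wx": 0, "wy": 0, "wz": 0},
  {"dx": 0.31, "dy": -0.87, "dz": -1, "wx": 0, "wy": 0, "wz": 0},
])

```text
time_s: 19.45
eef_pos: [0.5233, -0.3651, 0.1623]
eef_rot: [-0.005, 0.988, 0.153, -0.003]
wrist_force: [-1.4, 1.9, -1.1]
opening: 0.761
grasp_force: 0.0
```

```bash
python3 - <<'E'
from fit import *
c=shot('wrist','w11'); o=ctrl.get_obs(); print(o['time_s'],o['eef_pos'],o['eef_rot'])
def ana(c):
    f=c['frame'].astype(int); am=((f[...,0]-f[...,2])>40)&(f[...,0]>60)
    for r in range(90,330,15):
        xs=np.where(am[r])[0]
        if len(xs): 
            s=np.split(xs,np.where(np.diff(xs)>5)[0]+1); print(r,[(int(a[0]),int(a[-1])) for a in s if len(a)>4])
    ys=np.where(am[:,300:340].sum(1)>25)[0]; print(ys.min(),ys.max(),[int(ys[i]) for i in np.where(np.diff(ys)>3)[0]])
ana(load('w3')); print(); ana(c)
p=o['eef_pos']; print(proj(c,[[p[0],p[1],.063]]))
E
```

```text
19.5 [ 0.52423751 -0.3652117   0.16550606] [-0.00350509  0.98815695  0.15339022 -0.00223771]
150 [(289, 343)]
165 [(290, 342), (403, 456)]
180 [(290, 344), (401, 455)]
195 [(293, 342), (399, 453)]
210 [(402, 451)]
285 [(296, 344)]
300 [(306, 336)]
138 301 [198]

135 [(307, 350)]
150 [(305, 354)]
165 [(305, 353)]
180 [(306, 352)]
270 [(308, 352)]
130 278 [184]
[[322.27412918 202.81767095]]
```

```bash
python3 - <<'E'
from fit import *
a=load('w3');b=load('w11'); u=np.array([.954,.3,0]); n=np.array([-.3,.954,0])
pa=np.array([.5184,-.2967,.14]);pb=np.array([.5242,-.3652,.1655])
# coordinates relative to TCP along u
for ra,rb,z in ((198,184,.064),(138,130,.05),(301,278,.03)):
    print(((unproj(a,[(319,ra)],z)[0]-pa)@u).round(4),((unproj(b,[(329,rb)],z)[0]-pb)@u).round(4))
E
```

```text
0.0106 0.0146
0.0485 0.0522
-0.0891 -0.0807
```

Emit:
servo_tool([
  {"dx": 0.05, "dy": -0.05, "dz": -0.2, "wx": 0, "wy": 0, "wz": 0},
  {"dx": 0.05, "dy": -0.05, "dz": -0.45, "wx": 0, "wy": 0, "wz": 0},
  {"dx": 0.05, "dy": -0.05, "dz": -0.7, "wx": 0, "wy": 0, "wz": 0},
  {"dx": 0.05, "dy": -0.05, "dz": -0.9, "wx": 0, "wy": 0, "wz": 0},
  {"dx": 0.05, "dy": -0.05, "dz": -1, "wx": 0, "wy": 0, "wz": 0},
])

```text
time_s: 19.92
eef_pos: [0.5306, -0.3709, 0.0689]
eef_rot: [-0.001, 0.988, 0.154, -0.0]
wrist_force: [0.1, 0.8, -1.2]
opening: 0.759
grasp_force: 0.0
```

Emit:
servo_tool([
  {"dx": 0, "dy": 0, "dz": -0.1, "wx": 0, "wy": 0, "wz": 0},
  {"dx": 0, "dy": 0, "dz": -0.2, "wx": 0, "wy": 0, "wz": 0},
  {"dx": 0, "dy": 0, "dz": -0.3, "wx": 0, "wy": 0, "wz": 0},
  {"dx": 0, "dy": 0, "dz": -0.35, "wx": 0, "wy": 0, "wz": 0},
  {"dx": 0, "dy": 0, "dz": -0.35, "wx": 0, "wy": 0, "wz": 0},
])

```text
time_s: 20.33
eef_pos: [0.5301, -0.3726, 0.0334]
eef_rot: [-0.001, 0.988, 0.153, -0.0]
wrist_force: [0.2, 0.7, 1.0]
opening: 0.758
grasp_force: 0.0
```

Emit:
servo_tool([
  {"dx": 0, "dy": 0.02, "dz": -0.02, "wx": 0, "wy": 0, "wz": 0},
  {"dx": 0, "dy": 0.02, "dz": -0.03, "wx": 0, "wy": 0, "wz": 0},
  {"dx": 0, "dy": 0.02, "dz": -0.03, "wx": 0, "wy": 0, "wz": 0},
  {"dx": 0, "dy": 0.02, "dz": -0.03, "wx": 0, "wy": 0, "wz": 0},
  {"dx": 0, "dy": 0.02, "dz": -0.03, "wx": 0, "wy": 0, "wz": 0},
])

```text
time_s: 20.75
eef_pos: [0.5308, -0.3714, 0.0317]
eef_rot: [0.0, 0.988, 0.153, 0.0]
wrist_force: [-0.6, 0.0, -0.2]
opening: 0.757
grasp_force: 0.0
```

Emit:
servo_tool([
  {"dx": 0, "dy": 0, "dz": 0, "wx": 0, "wy": 0, "wz": 0},
  {"dx": 0, "dy": 0, "dz": 0, "wx": 0, "wy": 0, "wz": 0},
  {"dx": 0, "dy": 0, "dz": 0, "wx": 0, "wy": 0, "wz": 0},
  {"dx": 0, "dy": 0, "dz": 0, "wx": 0, "wy": 0, "wz": 0},
  {"dx": 0, "dy": 0, "dz": 0, "wx": 0, "wy": 0, "wz": 0},
], jaw=0.4)

```text
time_s: 21.17
eef_pos: [0.5302, -0.369, 0.032]
eef_rot: [-0.002, 0.988, 0.153, -0.001]
wrist_force: [-3.7, 8.7, 10.6]
opening: 0.493
grasp_force: 60.2
```

Emit:
servo_tool([
  {"dx": 0, "dy": 0, "dz": 0, "wx": 0, "wy": 0, "wz": 0},
  {"dx": 0, "dy": 0, "dz": 0, "wx": 0, "wy": 0, "wz": 0},
  {"dx": -0.01, "dy": 0.025, "dz": -0.02, "wx": 0, "wy": 0, "wz": 0},
  {"dx": -0.01, "dy": 0.025, "dz": -0.02, "wx": 0, "wy": 0, "wz": 0},
  {"dx": -0.01, "dy": 0.025, "dz": -0.02, "wx": 0, "wy": 0, "wz": 0},
], jaw=0.68)

```text
time_s: 21.58
eef_pos: [0.5292, -0.3685, 0.0289]
eef_rot: [-0.0, 0.988, 0.153, -0.0]
wrist_force: [-0.8, -0.4, 0.8]
opening: 0.681
grasp_force: 0.0
```

Emit:
servo_tool([
  {"dx": 0, "dy": 0, "dz": 0, "wx": 0, "wy": 0, "wz": 0},
  {"dx": 0, "dy": 0, "dz": 0, "wx": 0, "wy": 0, "wz": 0},
  {"dx": 0, "dy": 0, "dz": 0, "wx": 0, "wy": 0, "wz": 0},
  {"dx": 0, "dy": 0, "dz": 0, "wx": 0, "wy": 0, "wz": 0},
  {"dx": 0, "dy": 0, "dz": 0, "wx": 0, "wy": 0, "wz": 0},
], jaw=0.4)

```text
time_s: 22.0
eef_pos: [0.5297, -0.369, 0.0295]
eef_rot: [0.0, 0.988, 0.153, 0.0]
wrist_force: [-1.2, -0.0, 1.3]
opening: 0.492
grasp_force: 60.5
```

Emit:
servo_tool([
  {"dx": 0, "dy": 0, "dz": 0.15, "wx": 0, "wy": 0, "wz": 0},
  {"dx": 0, "dy": 0, "dz": 0.4, "wx": 0, "wy": 0, "wz": 0},
  {"dx": 0, "dy": 0, "dz": 0.7, "wx": 0, "wy": 0, "wz": 0},
  {"dx": 0, "dy": 0, "dz": 1, "wx": 0, "wy": 0, "wz": 0},
  {"dx": 0, "dy": 0, "dz": 1, "wx": 0, "wy": 0, "wz": 0},
])

```text
time_s: 22.42
eef_pos: [0.5326, -0.3714, 0.1373]
eef_rot: [0.004, 0.988, 0.153, 0.003]
wrist_force: [1.1, -1.0, -0.7]
opening: 0.495
grasp_force: 61.5
```

Emit:
servo_tool([
  {"dx": 0, "dy": 0, "dz": 0.3, "wx": 0, "wy": 0, "wz": 0},
  {"dx": 0, "dy": 0, "dz": 0.6, "wx": 0, "wy": 0, "wz": 0},
  {"dx": 0, "dy": 0, "dz": 0.9, "wx": 0, "wy": 0, "wz": 0},
  {"dx": 0, "dy": 0, "dz": 1, "wx": 0, "wy": 0, "wz": 0},
  {"dx": 0, "dy": 0, "dz": 1, "wx": 0, "wy": 0, "wz": 0},
])

```text
time_s: 22.83
eef_pos: [0.5309, -0.3698, 0.233]
eef_rot: [0.003, 0.988, 0.153, 0.002]
wrist_force: [0.8, -0.4, -2.1]
opening: 0.497
grasp_force: 61.5
```

Emit:
servo_tool([
  {"dx": -0.05, "dy": 0.2, "dz": 0.1, "wx": 0, "wy": 0, "wz": -0.01},
  {"dx": -0.1, "dy": 0.4, "dz": 0.2, "wx": 0, "wy": 0, "wz": -0.03},
  {"dx": -0.15, "dy": 0.6, "dz": 0.3, "wx": 0, "wy": 0, "wz": -0.04},
  {"dx": -0.2, "dy": 0.8, "dz": 0.3, "wx": 0, "wy": 0, "wz": -0.05},
  {"dx": -0.25, "dy": 1, "dz": 0.3, "wx": 0, "wy": 0, "wz": -0.06},
])

```text
time_s: 23.25
eef_pos: [0.5036, -0.2672, 0.2571]
eef_rot: [-0.001, 0.998, 0.058, -0.001]
wrist_force: [0.5, 0.1, -1.2]
opening: 0.49
grasp_force: 61.7
```

Emit:
servo_tool([
  {"dx": -0.05, "dy": 0.2, "dz": 0, "wx": 0, "wy": 0, "wz": -0.01},
  {"dx": -0.1, "dy": 0.4, "dz": 0, "wx": 0, "wy": 0, "wz": -0.02},
  {"dx": -0.15, "dy": 0.6, "dz": 0, "wx": 0, "wy": 0, "wz": -0.032},
  {"dx": -0.2, "dy": 0.8, "dz": 0, "wx": 0, "wy": 0, "wz": -0.032},
  {"dx": -0.25, "dy": 1, "dz": 0, "wx": 0, "wy": 0, "wz": -0.032},
])

```text
time_s: 23.67
eef_pos: [0.478, -0.1669, 0.2564]
eef_rot: [-0.001, 1.0, 0.009, -0.002]
wrist_force: [0.2, 0.7, -1.6]
opening: 0.495
grasp_force: 61.7
```

Emit:
servo_tool([
  {"dx": -0.05, "dy": 0.2, "dz": 0, "wx": 0, "wy": 0, "wz": 0},
  {"dx": -0.1, "dy": 0.5, "dz": 0, "wx": 0, "wy": 0, "wz": 0},
  {"dx": -0.15, "dy": 0.8, "dz": 0, "wx": 0, "wy": 0, "wz": 0},
  {"dx": -0.15, "dy": 0.9, "dz": 0, "wx": 0, "wy": 0, "wz": 0},
  {"dx": -0.15, "dy": 0.9, "dz": 0, "wx": 0, "wy": 0, "wz": 0},
])

```text
time_s: 24.08
eef_pos: [0.4633, -0.076, 0.2571]
eef_rot: [-0.001, 1.0, 0.011, -0.002]
wrist_force: [-1.2, -0.1, -1.5]
opening: 0.492
grasp_force: 61.8
```

```bash
python3 - <<'E'
from fit import *
c=shot('wrist','w12'); o=ctrl.get_obs(); q=o['eef_rot'];p=o['eef_pos'];print(o['time_s'],p,np.degrees(2*np.arctan2(q[2],q[1])),o['opening'],o['wrist_force'])
# held bottle cap/shoulder rows: white cap vs amber, compare with w5
for t in ('w5','w12'):
    f=load(t)['frame'].astype(int); print(t,[(r,f[r,322].tolist()) for r in range(96,180,6)])
f=c['frame'].astype(int); print((f[30:230:8,190:300:4].sum(2)//24).tolist()[::4])
E
```

```text
24.1333 [ 0.46374404 -0.07754067  0.25751976] 1.1747495100334338 0.49734179136905954 [ 0.13662532  0.00266913 -2.54479158]
w5 [(96, [135, 137, 132]), (102, [44, 44, 40]), (108, [100, 100, 92]), (114, [175, 179, 171]), (120, [174, 178, 169]), (126, [175, 178, 168]), (132, [175, 177, 167]), (138, [174, 175, 165]), (144, [174, 174, 164]), (150, [173, 173, 162]), (156, [165, 165, 154]), (162, [167, 168, 157]), (168, [100, 69, 45]), (174, [103, 71, 46])]
w12 [(96, [56, 55, 53]), (102, [54, 53, 52]), (108, [66, 66, 63]), (114, [182, 183, 174]), (120, [184, 187, 181]), (126, [184, 187, 180]), (132, [184, 187, 179]), (138, [184, 187, 177]), (144, [184, 186, 176]), (150, [183, 184, 174]), (156, [183, 183, 173]), (162, [183, 183, 172]), (168, [140, 127, 113]), (174, [117, 77, 48])]
[[21, 21, 21, 21, 21, 21, 21, 21, 21, 19, 19, 19, 19, 19, 19, 19, 19, 19, 19, 19, 19, 19, 19, 19, 19, 19, 19, 19], [19, 19, 19, 19, 19, 19, 19, 19, 19, 19, 19, 19, 19, 19, 19, 19, 19, 19, 19, 19, 19, 19, 19, 19, 19, 19, 19, 19], [10, 7, 6, 7, 6, 6, 5, 5, 5, 4, 4, 4, 5, 6, 6, 6, 6, 6, 6, 7, 7, 7, 7, 7, 7, 7, 10, 15], [4, 4, 13, 19, 17, 16, 4, 4, 4, 4, 3, 3, 3, 8, 12, 8, 7, 7, 7, 12, 12, 17, 19, 18, 19, 17, 20, 17], [19, 15, 10, 9, 8, 8, 6, 4, 4, 4, 4, 3, 2, 6, 8, 8, 7, 7, 7, 13, 13, 14, 19, 18, 19, 18, 20, 21], [22, 18, 14, 13, 19, 18, 17, 6, 4, 4, 4, 3, 3, 2, 7, 8, 7, 7, 7, 6, 7, 8, 8, 8, 8, 9, 9, 9], [22, 21, 18, 13, 14, 19, 18, 16, 4, 4, 4, 3, 3, 2, 5, 6, 9, 7, 7, 6, 7, 8, 8, 9, 9, 9, 9, 10]]
```

Emit:
servo_tool([
  {"dx": 0, "dy": -0.015, "dz": -0.15, "wx": 0, "wy": 0, "wz": 0},
  {"dx": 0, "dy": -0.015, "dz": -0.35, "wx": 0, "wy": 0, "wz": 0},
  {"dx": 0, "dy": -0.015, "dz": -0.55, "wx": 0, "wy": 0, "wz": 0},
  {"dx": 0, "dy": -0.015, "dz": -0.7, "wx": 0, "wy": 0, "wz": 0},
  {"dx": 0, "dy": -0.015, "dz": -0.78, "wx": 0, "wy": 0, "wz": 0},
])

```text
time_s: 24.55
eef_pos: [0.463, -0.0807, 0.1781]
eef_rot: [-0.001, 1.0, 0.009, -0.002]
wrist_force: [-0.7, 0.4, -2.3]
opening: 0.493
grasp_force: 61.8
```

Emit:
servo_tool([
  {"dx": 0, "dy": 0, "dz": -0.02, "wx": 0, "wy": 0, "wz": 0},
  {"dx": 0, "dy": 0, "dz": -0.04, "wx": 0, "wy": 0, "wz": 0},
  {"dx": 0, "dy": 0, "dz": -0.06, "wx": 0, "wy": 0, "wz": 0},
  {"dx": 0, "dy": 0, "dz": -0.06, "wx": 0, "wy": 0, "wz": 0},
  {"dx": 0, "dy": 0, "dz": -0.06, "wx": 0, "wy": 0, "wz": 0},
])

```text
time_s: 24.97
eef_pos: [0.4651, -0.0804, 0.176]
eef_rot: [0.0, 1.0, 0.009, 0.001]
wrist_force: [0.5, -0.3, -2.7]
opening: 0.495
grasp_force: 61.8
```

Emit:
servo_tool([
  {"dx": 0, "dy": 0.005, "dz": -0.01, "wx": 0, "wy": 0, "wz": 0},
  {"dx": 0, "dy": 0.005, "dz": -0.02, "wx": 0, "wy": 0, "wz": 0},
  {"dx": 0, "dy": 0.005, "dz": -0.03, "wx": 0, "wy": 0, "wz": 0},
  {"dx": 0, "dy": 0.005, "dz": -0.03, "wx": 0, "wy": 0, "wz": 0},
  {"dx": 0, "dy": 0.005, "dz": -0.03, "wx": 0, "wy": 0, "wz": 0},
])

```text
time_s: 25.38
eef_pos: [0.4645, -0.0796, 0.1723]
eef_rot: [-0.0, 1.0, 0.009, -0.0]
wrist_force: [0.1, 0.2, -2.1]
opening: 0.495
grasp_force: 61.8
```

Emit:
servo_tool([
  {"dx": 0, "dy": 0, "dz": -0.005, "wx": 0, "wy": 0, "wz": 0},
  {"dx": 0, "dy": 0, "dz": -0.01, "wx": 0, "wy": 0, "wz": 0},
  {"dx": 0, "dy": 0, "dz": -0.015, "wx": 0, "wy": 0, "wz": 0},
  {"dx": 0, "dy": 0, "dz": -0.015, "wx": 0, "wy": 0, "wz": 0},
  {"dx": 0, "dy": 0, "dz": -0.015, "wx": 0, "wy": 0, "wz": 0},
])

```text
time_s: 25.8
eef_pos: [0.4648, -0.0798, 0.1716]
eef_rot: [0.0, 1.0, 0.009, 0.0]
wrist_force: [-1.6, 0.8, 5.7]
opening: 0.496
grasp_force: 62.6
```

Contact at the expected height (TCP 0.1716). Release, then retreat straight up and away, and check.

Emit:
servo_tool([
  {"dx": 0, "dy": 0, "dz": 0, "wx": 0, "wy": 0, "wz": 0},
  {"dx": 0, "dy": 0, "dz": 0, "wx": 0, "wy": 0, "wz": 0},
  {"dx": 0, "dy": 0, "dz": 0, "wx": 0, "wy": 0, "wz": 0},
  {"dx": 0, "dy": 0, "dz": 0, "wx": 0, "wy": 0, "wz": 0},
  {"dx": 0, "dy": 0, "dz": 0.03, "wx": 0, "wy": 0, "wz": 0},
], jaw=0.68)

```text
time_s: 26.22
eef_pos: [0.4641, -0.0795, 0.1732]
eef_rot: [-0.0, 1.0, 0.009, -0.001]
wrist_force: [-0.3, -0.1, -0.2]
opening: 0.681
grasp_force: 0.0
```

Emit:
servo_tool([
  {"dx": 0, "dy": 0, "dz": 0.2, "wx": 0, "wy": 0, "wz": 0},
  {"dx": 0, "dy": 0, "dz": 0.5, "wx": 0, "wy": 0, "wz": 0},
  {"dx": 0, "dy": 0, "dz": 0.8, "wx": 0, "wy": 0, "wz": 0},
  {"dx": 0, "dy": 0, "dz": 1, "wx": 0, "wy": 0, "wz": 0},
  {"dx": 0, "dy": 0, "dz": 1, "wx": 0, "wy": 0, "wz": 0},
])

```text
time_s: 26.63
eef_pos: [0.4669, -0.0807, 0.2791]
eef_rot: [0.002, 1.0, 0.009, 0.004]
wrist_force: [0.5, -0.6, -0.5]
opening: 0.68
grasp_force: 0.0
```

Emit:
servo_tool([
  {"dx": -0.2, "dy": 0, "dz": 0.2, "wx": 0, "wy": 0, "wz": 0},
  {"dx": -0.5, "dy": 0, "dz": 0.5, "wx": 0, "wy": 0, "wz": 0},
  {"dx": -0.5, "dy": 0, "dz": 0.6, "wx": 0, "wy": 0, "wz": 0},
  {"dx": -0.5, "dy": 0, "dz": 0.6, "wx": 0, "wy": 0, "wz": 0},
  {"dx": -0.5, "dy": 0, "dz": 0.6, "wx": 0, "wy": 0, "wz": 0},
])

```text
time_s: 27.05
eef_pos: [0.415, -0.0798, 0.3336]
eef_rot: [0.0, 1.0, 0.009, 0.001]
wrist_force: [-0.5, 0.2, -0.5]
opening: 0.682
grasp_force: 0.0
```

```bash
python3 - <<'E'
from fit import *
c=shot('wrist','w13'); o=ctrl.get_obs(); print(o['time_s'],o['eef_pos'],o['wrist_force'])
f=c['frame'].astype(int); am=((f[...,0]-f[...,2])>30)&(f[...,0]>60)
for r in range(20,240,12):
    xs=np.where(am[r])[0]
    if len(xs): s=np.split(xs,np.where(np.diff(xs)>4)[0]+1); print(r,[(int(a[0]),int(a[-1])) for a in s if len(a)>6])
b=(.464,-.0212,.0183); s,k=np.sin(b[2]),np.cos(b[2])
W=lambda x,y,z:[b[0]+k*x-s*y,b[1]+s*x+k*y,z]
print(proj(c,[W(x,-.058+y,.185) for x in (.045,0,-.07) for y in (.022,-.022)]).round(1).tolist())
print(proj(c,[W(x,y,.214) for x in (.06,0,-.06) for y in (.007,-.007)]).round(1).tolist())
g=f.sum(2)//12; u=proj(c,[W(0,.007,.214)])[0]; r=int(u[1]); print(r,int(u[0])-15,g[r,int(u[0])-15:int(u[0])+35].tolist())
E
```

```text
27.1 [ 0.41466013 -0.07957024  0.33254832] [-0.58692726 -0.84962661 -1.05176878]
68 [(307, 337)]
80 [(296, 347)]
92 [(221, 234), (297, 347)]
104 [(223, 234), (297, 346)]
116 [(223, 236), (297, 346)]
176 []
188 [(228, 240)]
200 [(299, 345)]
212 [(301, 344)]
[[293.5, 75.8], [347.7, 75.8], [294.7, 131.9], [346.7, 131.9], [296.4, 211.0], [345.2, 210.9]]
[[230.4, 51.0], [249.7, 50.8], [235.6, 135.0], [253.8, 134.9], [240.7, 209.9], [257.9, 209.9]]
134 220 [27, 24, 23, 27, 32, 34, 34, 33, 32, 32, 30, 29, 29, 29, 29, 27, 26, 24, 22, 16, 10, 8, 7, 7, 7, 8, 8, 7, 7, 8, 7, 7, 7, 6, 7, 6, 5, 5, 8, 10, 12, 13, 13, 14, 13, 13, 13, 13, 13, 13]
```

The upper bottle matches its predicted outline (columns 297–347, rows 68–212) and lies parallel to the rollers. Handing in.

```bash
python3 -c "
from bench import workorder
print(workorder.hand_in())"
```

```text
the job is handed in; nothing more can be done
None
```

I loaded one bottle in the free lower gap, seated the deck on its pegs drive end over drive end, laid the last bottle in the deck's right gap and handed the job in at about 27 s; my last measurements looked right, but no verdict came back.

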